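# Nest the sealer's reel cones on the sprung stand

### The arm

A 7-joint arm with a two-finger parallel gripper is mounted at the origin on the work surface. World frame = base frame: x ahead of the robot, y to its left, z up, the work surface at z = 0. Lengths are in m, angles in rad, forces in N, time in s.
With the tool pointing down it reaches from about 0.4 to 0.875 m from the base axis. Payload 4.4 kg.
Tool frame: the origin (TCP) lies midway between the tips of the shut fingers; the grasp point (between the pads) lies 19 mm behind it; y points along the fingers, x is the direction in which the jaws open and shut, and the axes are right-handed (so a half turn about y gives the same grasp; the last joint's range is limited). The gripper opens to 85 mm and grips with 20 to 120 N. Pads are 22 mm wide; open, the fingers measure 114 mm over their backs; the gripper's body (76 mm by 85 mm) begins 54 mm behind the grasp point. The pads swing forward as they close: fully open they stand 13 mm farther back than shut.
Start: joints at [1.094, 0.628, 0.038, 1.517, -0.027, 0.996, -0.02], TCP at [0.26, -0.596, 0.231] pointing down, gripper open.
Joint ranges: [-3.06, 3.06], [-0.37, 2.12], [-1.25, 1.32], [0.18, 2.47], [-1.1, 4.24], [0.23, 1.98], [-2.94, 2.94]. Speed limits (rad/s): [2.57, 2.57, 3.14, 3.14, 3.14, 3.14, 3.14].

### API

Orientations are given as a rotation vector (axis times angle).
In Python, from rig import ctrl, eyes, ticket gives the robot as it stands.
- The arm moves only by the tool jog_arm, never from a script. Its arguments are lists of equal length, an entry for each row: "slide": the shift along the world's x, y, z as a fraction of full scale, a list of three; "rotation": the turn, a rotation vector about the world's x, y, z as a fraction of full scale, a list of three. In form: {"slide": [[dx, dy, dz], ...], "rotation": [[ax, ay, az], ...]}. A call has 1 to 5 rows; each row shifts and turns the commanded pose from where the row before left it; what a row does not reach is not made up. Full scale, the value 1, is 30 mm for a shift and 0.08 rad for a turn. A row lasts 1/12 s, in which the tool goes at most 41.7 mm and 7.16 degrees, less where a joint would pass 70% of its speed; a pose out of reach is approached as far as the arm can. A call with a number of a shift or a turn outside -1 to 1 is refused whole. A call with a gripper value outside its range is refused whole. "hand" is the opening in per cent of the stroke, from 0 (shut) to 100 (fully open), set as the call begins (left out, the last holds). The fingers move at their own pace and stop on an object; "grip_force" is the grip in N (left out, the last holds). Time passes only in rows, so rows that do not move let the fingers close. It gives the time, the measured TCP pose, the force and the opening at its end, in the units of the state.
- ctrl.state(): the state, without advancing time (a new reading comes with each control period).
- eyes.snapshot(name): name is "scene" or "top" or "wrist"; returns the picture (384x512x3 uint8, blue, green, red); there is no depth.
- eyes.get_calibration(name): a dict with "camera_matrix" (3x3 intrinsics, pixels), "dist_coeffs" ([k1, k2, p1, p2, k3] as OpenCV has them; the pictures are not rectified), "R" (3x3) and "t" (3): a world point X has camera coordinates R X + t. Camera axes: x right, y down, z forward; pixel columns grow to the right and rows downward; lengths in m; the calibration is good to about 2 mm. A picture is of the moment at which its call begins: read the wrist's pose just before it. get_calibration takes no time and is no camera call; for the wrist camera it gives the pose at the moment of the call.
- ticket.finish_job(): hands the job in, once; it reports no verdict.
The state is a dict: "time": time; "joint_positions": joint angles; "dq": joint speeds; "tau": joint torques, N m; "position": TCP position; "eef_rot": TCP orientation; "force": force on the tool from outside, world axes, zero at the start; "ft_torque": the same for the moment, N m; "grip_width": opening from 0.0 (shut) to 1.0 (fully open).
Only numpy, scipy, OpenCV 4.12 (cv2) and the standard library are available. Lean on these libraries where they do the work, as an engineer would, in place of code of your own. Each camera call takes 0.05 s, during which the arm holds its last target. There are 200 camera calls.

### The job

The film change on the cup sealer is over and its tapered reel cones stand about the bench: draw the locking pin up out of the stand's head plate and hang it upright in the open notch at the plate's side, where it stays, then swing the keeper arm right open. Nest every cone, one over the other, on the stand's tapered mandrel so that each sits level and loose on the one below, lowering them on gently: never let them fall more than a centimetre or two, and never press until the sprung pan is driven nearly to its bottom and they wedge. Finally swing the keeper arm fully back over the nest, and leave the cups and the film roll where they are.

Things in the scene. Friction and masses are not known exactly. Their poses are not given: they have to be found in the camera images.
- pan (a joint): how far the stand's sprung pan is pressed down, m (0 = up, 0.012 = bottomed). Spring 2500 N/m with 3 N preload that carries the pan itself; five cones sink it about 2 to 3 mm. At 0.010 the cones are wedged
- seat (a point): on the axis of the sprung pan's upright aluminium mandrel (a truncated cone), where the base of the first nested cone comes to rest: about 36 mm above the bench, 6 mm above the face of the 100 mm pan; moves with the pan; z up. The mandrel rises 50 mm above this point. Bases of the second to fifth cones rest about 24, 48, 72 and 96 mm above it
- keeper (a joint): swing of the flat steel keeper arm, rad: 0 = closed over the mandrel; turns clockwise seen from above to 1.5 = fully open. It stays where it is left (friction 0.12 Nm). The arm is 22 mm wide, 10 mm thick, its underside 225 mm above the bench, its end 169 mm from the hinge
- knob (a point): middle (grip height) of the upright round black knob on the keeper arm, 16 mm in diameter; the knob stands 36 mm above the arm's top, this point is 20 mm above the arm's top. It moves with the arm, 105 mm from the hinge axis
- hinge (a point): point on the keeper's vertical hinge axis, 255 mm above the bench; fixed to the stand, 155 mm from the mandrel axis
- pin: steel locking pin: round rod 14 mm in diameter, 103 mm long, with a collar 26 mm in diameter, 6 mm thick. Origin at the centre of the collar's underside, z up the rod: the shank reaches 45 mm below (tip tapered), the rod to grip 58 mm above. 0.15 kg. At the start it stands in the 16 mm bore of the stand's head plate, collar on the plate, and blocks the keeper arm
- notch (a point): where the parked pin's origin belongs: in the side notch of the head plate, at its upper face (215 mm above the bench; plate 16 mm thick). The notch is a slot 19 mm wide, 29 mm long, along x of this point, open to +x, closed end 10 mm to -x; the pin is slid or lowered in and hangs by its collar. The bore lies 80 mm to -x and 46 mm to -y of here
- stand: the fixed aluminium cone stand: base plate 130 x 270 x 8 mm with the mandrel, and a column 32 mm in diameter carrying the head plate. Origin under the mandrel axis on the bench, z up; the column stands 160 mm away in +y, and the open keeper arm points to -x
- cone_A: loose dark grey plastic reel cone, a hollow tapered sleeve on its wide open end: 80 mm outside at the base, 50 mm at the flat shoulder 60 mm up, wall 6 mm, inside 68 to 40 mm; on top a straight grip neck 33 mm in diameter, 18 mm high (78 mm overall). 0.10 to 0.15 kg. Origin: centre of its base, z up its axis. All alike; each nests 24 mm above the one beneath. 3 to 5 are present, the rest None
- cone_B: reel cone like cone_A, with the same size and origin; None from the start if absent
- cone_C: reel cone like cone_A, with the same size and origin; None from the start if absent
- cone_D: reel cone like cone_A, with the same size and origin; None from the start if absent
- cone_E: reel cone like cone_A, with the same size and origin; None from the start if absent
- cup_stack: bystander: stack of clear plastic cups, 94 mm in diameter, 157 mm high; origin under its centre
- filled_cup: bystander: clear sealed cup of dried fruit, 94 mm in diameter, 103 mm high; origin under its centre
- film_roll: bystander: roll of white sealing film standing on end, 90 mm in diameter, 70 mm high; origin under its centre
Not all that is in view belongs to the job. Leave any blue, turquoise or yellow look-alike of the cone_C alone.

How it is judged:
On the way, in this order (a step that is already met when the one before it is completed fails the run):
1. the locking pin hangs in the side notch (horizontal distance between pin and notch below 0.012 m and z of pin in the frame of notch between -0.004 and 0.004 m and angle between pin's own z axis and vertical below 0.12 rad), for 0.2 s.
2. the keeper arm is swung open (more than 1.2 rad) (value of joint keeper above 1.2 rad), for 0.2 s.
3. every cone present is nested on the mandrel (horizontal distance between each of cone_A, cone_B, cone_C, cone_D, cone_E and seat below 0.007 m and angle between each of cone_A, cone_B, cone_C, cone_D, cone_E's own z axis and vertical below 0.1 rad and (z of cone_A in the frame of seat between -0.007 and 0.008 m or z of cone_A in the frame of seat between 0.017 and 0.032 m or z of cone_A in the frame of seat between 0.041 and 0.056 m or z of cone_A in the frame of seat between 0.065 and 0.08 m or z of cone_A in the frame of seat between 0.089 and 0.104 m) and (z of cone_B in the frame of seat between -0.007 and 0.008 m or z of cone_B in the frame of seat between 0.017 and 0.032 m or z of cone_B in the frame of seat between 0.041 and 0.056 m or z of cone_B in the frame of seat between 0.065 and 0.08 m or z of cone_B in the frame of seat between 0.089 and 0.104 m) and (z of cone_C in the frame of seat between -0.007 and 0.008 m or z of cone_C in the frame of seat between 0.017 and 0.032 m or z of cone_C in the frame of seat between 0.041 and 0.056 m or z of cone_C in the frame of seat between 0.065 and 0.08 m or z of cone_C in the frame of seat between 0.089 and 0.104 m) and (z of cone_D in the frame of seat between -0.007 and 0.008 m or z of cone_D in the frame of seat between 0.017 and 0.032 m or z of cone_D in the frame of seat between 0.041 and 0.056 m or z of cone_D in the frame of seat between 0.065 and 0.08 m or z of cone_D in the frame of seat between 0.089 and 0.104 m) and (z of cone_E in the frame of seat between -0.007 and 0.008 m or z of cone_E in the frame of seat between 0.017 and 0.032 m or z of cone_E in the frame of seat between 0.041 and 0.056 m or z of cone_E in the frame of seat between 0.065 and 0.08 m or z of cone_E in the frame of seat between 0.089 and 0.104 m)), for 0.2 s.
4. the keeper arm is closed over the nest (value of joint keeper below 0.1 rad), for 0.2 s.
At the end, for the whole second after the job is handed in: Each cone present: on the mandrel axis (7 mm), level (0.10 rad), at rest, its base within -7 to +8 mm of a nesting height (0, 24, 48, 72 or 96 mm above the seat point). Pin in the side notch: 12 mm sideways, 4 mm in height, upright (0.12 rad). Keeper within 0.1 rad of closed (all of step 1 and all of step 3 and value of joint keeper below 0.1 rad and linear speed of each of cone_A, cone_B, cone_C, cone_D, cone_E below 0.02 m/s); the robot touches nothing.
It fails at once if the nest is pressed or struck so hard that the pan sinks 10 mm: the cones are wedged (value of joint pan above 0.01 m).
It fails at once if the cup stack is moved by more than 30 mm (distance of cup_stack from where it was at the start of the episode above 0.03 m).
It fails at once if the filled cup is moved by more than 30 mm (distance of filled_cup from where it was at the start of the episode above 0.03 m).
It fails at once if the film roll is moved by more than 30 mm (distance of film_roll from where it was at the start of the episode above 0.03 m).
It fails at once if a cone is let fall onto the nest from more than about 25 mm ((horizontal distance between cone_A and seat below 0.02 m and linear speed of cone_A above 0.7 m/s and contact force between cone_A and anything else below 0.05 N) or (horizontal distance between cone_B and seat below 0.02 m and linear speed of cone_B above 0.7 m/s and contact force between cone_B and anything else below 0.05 N) or (horizontal distance between cone_C and seat below 0.02 m and linear speed of cone_C above 0.7 m/s and contact force between cone_C and anything else below 0.05 N) or (horizontal distance between cone_D and seat below 0.02 m and linear speed of cone_D above 0.7 m/s and contact force between cone_D and anything else below 0.05 N) or (horizontal distance between cone_E and seat below 0.02 m and linear speed of cone_E above 0.7 m/s and contact force between cone_E and anything else below 0.05 N)).
Of cone_A, cone_B, cone_C, cone_D, cone_E only 3 to 5 are there at a start; the rules pass over those that are not, and their reading is None.
At some moment in a run one of cone_A, cone_B, cone_C, cone_D, cone_E may be knocked a few centimetres aside while the robot is not near it.
It also fails if it takes over 210 s, if anything falls off the work surface, if the arm or the gripper's body presses on something with over 40 N, if the wrist force passes 120 N, or if a joint passes its speed limit or range.

## Working session

There is one attempt and no reset: what is moved stays moved. The work goes in short steps, Python scripts to look and compute and a tool call to move; the robot and the scene stay as the last step left them, time stands still between calls to the robot, and variables do not carry over. Pictures are saved under pics/ and viewed, about 12 in all and at most 16, crops included, and the job is handed in when it is done.

Besides the shell and the picture viewer there is one more tool, called after "Call:" by a JSON object that holds its "name" and its "arguments". jog_arm: Moves the arm, as the interface text tells. Shift numbers are shares of 30 mm and turn numbers shares of 0.08 rad, none past 1 either way. Its arguments: {"type":"object","properties":{"slide":{"type":"array","items":{"type":"array","items":{"type":"number"}}},"rotation":{"type":"array","items":{"type":"array","items":{"type":"number"}}},"hand":{"type":"number"},"grip_force":{"type":"number"}},"required":["slide","rotation"]}

```bash
ls; mkdir -p pics
python3 - <<'E'
from rig import ctrl, eyes
import cv2,numpy as np
s=ctrl.state();print({k:np.round(v,3).tolist() for k,v in s.items()})
for n in("scene","top"):
    im=eyes.snapshot(n);cv2.imwrite(f"pics/{n}0.png",cv2.resize(im,(800,600),interpolation=cv2.INTER_CUBIC));cv2.imwrite(f"pics/{n}0_raw.png",im)
for n in("scene","top","wrist"):
    c=eyes.get_calibration(n);print(n,{k:np.round(v,3).tolist() for k,v in c.items()})
E
```

```text
pics
{'time': 0.0, 'joint_positions': [1.094, 0.629, 0.038, 1.518, -0.027, 0.996, -0.02], 'dq': [0.001, -0.001, 0.001, 0.0, -0.001, -0.001, 0.002], 'tau': [-0.0, -56.34, 1.226, -19.345, 0.011, 0.011, 0.0], 'position': [0.259, -0.595, 0.23], 'eef_rot': [-1.375, 0.903, -0.9], 'force': [-0.944, 0.21, -0.19], 'ft_torque': [-0.061, 0.01, 0.062], 'grip_width': 1.001}
scene {'camera_matrix': [[355.343, 0.0, 259.211], [0.0, 355.343, 198.967], [0.0, 0.0, 1.0]], 'dist_coeffs': [-0.019, 0.0, 0.0, 0.0, 0.0], 'R': [[-0.122, 0.992, 0.019], [0.733, 0.102, -0.672], [-0.669, -0.068, -0.74]], 't': [0.161, -0.283, 1.457]}
top {'camera_matrix': [[381.393, 0.0, 260.881], [0.0, 381.393, 196.285], [0.0, 0.0, 1.0]], 'dist_coeffs': [-0.006, 0.0, 0.0, 0.0, 0.0], 'R': [[-0.019, -1.0, 0.002], [-0.986, 0.019, -0.163], [0.163, -0.005, -0.987]], 't': [-0.088, 0.596, 1.107]}
wrist {'camera_matrix': [[266.29, 0.0, 254.063], [0.0, 266.29, 192.01], [0.0, 0.0, 1.0]], 'dist_coeffs': [-0.043, 0.0, 0.0, 0.0, 0.0], 'R': [[0.399, -0.917, -0.001], [-0.879, -0.383, 0.283], [-0.26, -0.112, -0.959]], 't': [-0.65, -0.037, 0.379]}
```

View pics/top0.png

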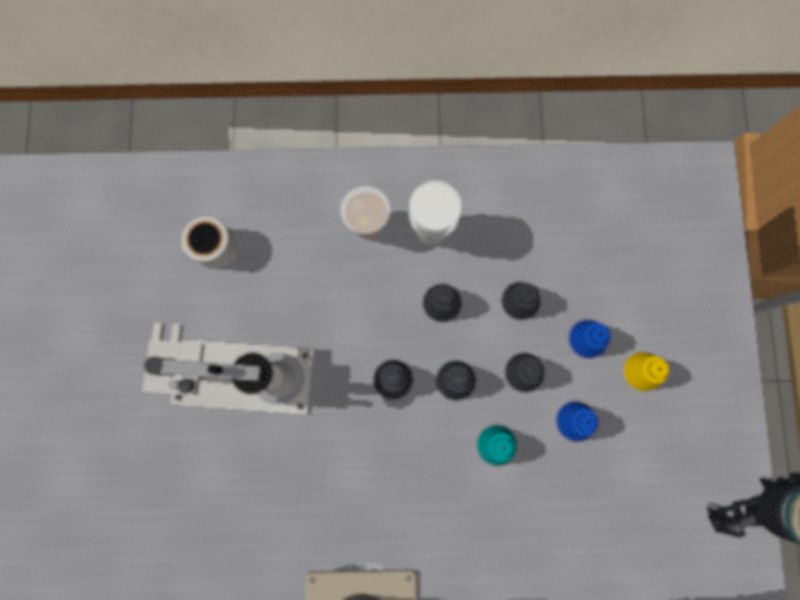

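View pics/scene0.png

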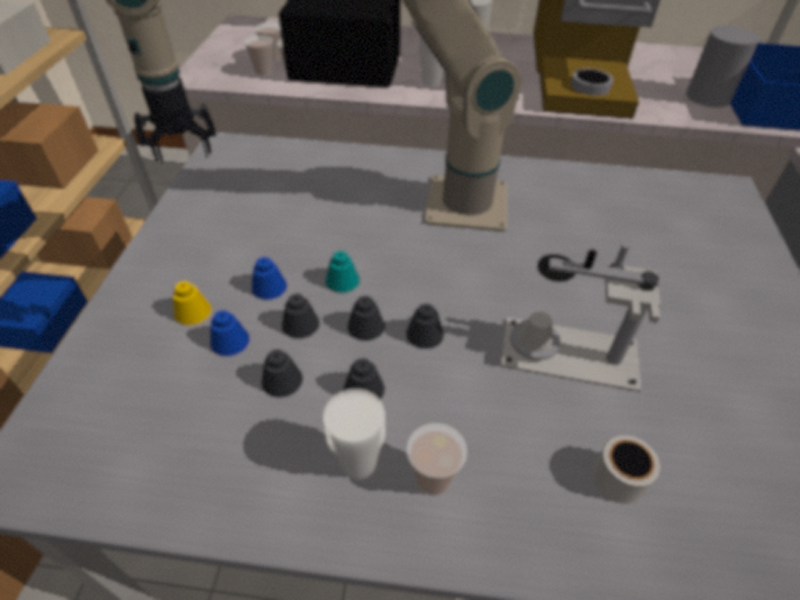

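Top view, 800×600 px. Five dark cones are at (443,302), (521,300), (393,380), (456,380) and (524,372). The blue, yellow and turquoise look-alikes are to be left alone. The stand has its mandrel at about (285,377), hinge at (155,365), pin at (185,385), knob at (213,370) and notch prongs at about (167,330). The film roll is at (205,238), the filled cup at (365,211) and the cup stack at (435,210).

```bash
cat > h.py <<'E'
import numpy as np,cv2
from rig import ctrl,eyes
from scipy.spatial.transform import Rotation as Ro
def cal(n,c=None):
    c=c or eyes.get_calibration(n);return [np.array(c[k],float) for k in("camera_matrix","dist_coeffs","R","t")]
def ray(C,uv):
    K,d,R,t=C;p=cv2.undistortPoints(np.array([[uv]],float),K,d)[0,0]
    return -R.T@t, R.T@np.array([p[0],p[1],1.])
def at_z(C,uv,z):
    o,v=ray(C,uv);return o+v*(z-o[2])/v[2]
def proj(C,X):
    K,d,R,t=C;return cv2.projectPoints(np.array(X,float).reshape(-1,1,3),cv2.Rodrigues(R)[0],t,K,d)[0][:,0]
def tri(*obs):
    A=0;b=0;L=[]
    for C,uv in obs:
        o,v=ray(C,uv);v/=np.linalg.norm(v);P=np.eye(3)-np.outer(v,v);A=A+P;b=b+P@o;L.append((o,P))
    X=np.linalg.solve(A,b);return X,[np.linalg.norm(P@(X-o)) for o,P in L]
def st():
    s=ctrl.state();print('t',round(s['time'],2),'pos',np.round(s['position'],4),'F',np.round(s['force'],1),'w',round(s['grip_width'],3));R=Ro.from_rotvec(s['eef_rot']).as_matrix();print('x',R[:,0].round(3),'y',R[:,1].round(3));return s
E
python3 - <<'E'
from h import *
T=cal("top");S=cal("scene");k=.64
f=lambda a:(a[0]*k-.18,a[1]*k-.18)
for n,a,z in [("hinge",(155,365),.255),("pintop",(185,382),.273),("knobtop",(214,368),.271),("mandtop",(289,376),.086),("notch",(167,334),.215)]:
    print(n,at_z(T,f(a),z).round(3))
for a in [(443,302),(521,300),(393,380),(456,380),(524,372)]: print(a,at_z(T,f(a),.045).round(3))
for n,a,z in [("hinge",(650,280),.255),("mandtop",(540,320),.086),("pintop",(621,250),.273),("knobtop",(591,254),.271)]: print(n,at_z(S,f(a),z).round(3))
st()
a=cv2.resize(cv2.imread("pics/top0_raw.png")[195:270,85:205],(800,500),interpolation=cv2.INTER_CUBIC)
cv2.imwrite("pics/c1.png",a)
E
```

```text
hinge [0.475 0.299 0.255]
pintop [0.447 0.244 0.273]
knobtop [0.468 0.201 0.271]
mandtop [0.463 0.122 0.086]
notch [0.529 0.299 0.215]
(443, 302) [ 0.603 -0.168  0.045]
(521, 300) [ 0.604 -0.32   0.045]
(393, 380) [ 0.454 -0.068  0.045]
(456, 380) [ 0.451 -0.188  0.045]
(524, 372) [ 0.464 -0.319  0.045]
hinge [0.507 0.3   0.255]
mandtop [0.466 0.156 0.086]
pintop [0.46  0.254 0.273]
knobtop [0.475 0.203 0.271]
t 0.1 pos [ 0.2594 -0.5954  0.2305] F [-0.2 -0.5  0. ] w 1.001
x [ 0.399 -0.917 -0.002] y [-0.001  0.002 -1.   ]
```

View pics/c1.png

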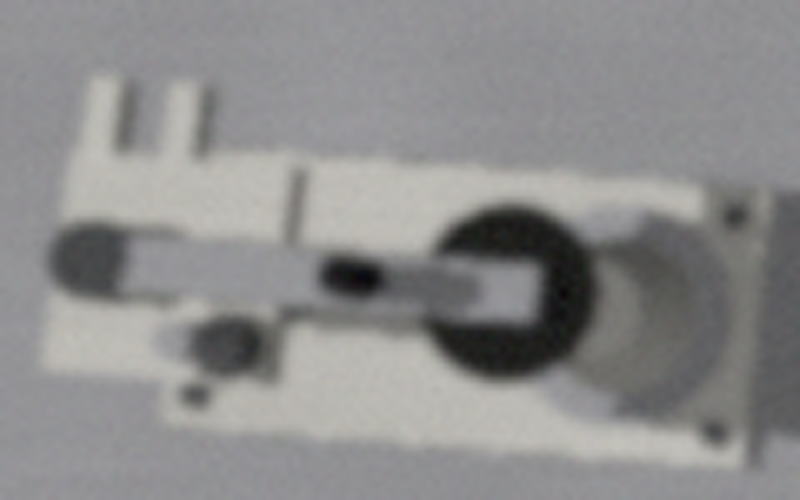

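The stand is rotated by about -4°. I'll move the wrist camera over it, with the jaws along the stand's y.

Call:
{"name": "jog_arm", "arguments": {"slide": [[0.28,1,0.8],[0.28,1,0.8],[0.28,1,0.8],[0.28,1,0.8],[0.28,1,0.8]], "rotation": [[0,0,1],[0,0,1],[0,0,1],[0,0,1],[0,0,1]]}}

```text
time: 0.52
position: [0.3016, -0.4442, 0.3519]
eef_rot: [-1.488, 0.592, -0.591]
force: [0.3, -0.4, 0.4]
grip_width: 0.998
```

Call:
{"name": "jog_arm", "arguments": {"slide": [[0.28,1,0.6],[0.28,1,0.6],[0.28,1,0.6],[0.28,1,0.6],[0.28,1,0.6]], "rotation": [[0,0,1],[0,0,1],[0,0,1],[0,0,1],[0,0,1]]}}

```text
time: 0.93
position: [0.3435, -0.2942, 0.442]
eef_rot: [-1.553, 0.28, -0.279]
force: [0.7, 0.1, 0.8]
grip_width: 1.009
```

Call:
{"name": "jog_arm", "arguments": {"slide": [[0.28,1,0],[0.28,1,0],[0.28,1,0],[0.28,1,0],[0.28,1,0]], "rotation": [[0,0,1],[0,0,1],[0,0,1],[0,0,1],[0,0,1]]}}

```text
time: 1.35
position: [0.3854, -0.1444, 0.4412]
eef_rot: [-1.571, -0.034, 0.035]
force: [0.1, -0.3, 0.9]
grip_width: 1.001
```

Call:
{"name": "jog_arm", "arguments": {"slide": [[0.28,1,0],[0.28,1,0],[0.28,1,0],[0.28,1,0],[0.28,1,0]], "rotation": [[0,0,1],[0,0,1],[0,0,1],[0,0,1],[0,0,1]]}}

```text
time: 1.77
position: [0.4274, 0.0055, 0.4412]
eef_rot: [-1.543, -0.348, 0.348]
force: [1.3, 0.3, -0.3]
grip_width: 1.006
```

Call:
{"name": "jog_arm", "arguments": {"slide": [[0.28,1,0],[0.28,1,0],[0.28,1,0],[0.28,1,0],[0.28,1,0]], "rotation": [[0,0,1],[0,0,1],[0,0,1],[0,0,1],[0,0,1]]}}

```text
time: 2.18
position: [0.4696, 0.1553, 0.4411]
eef_rot: [-1.469, -0.658, 0.659]
force: [1.2, 0.3, 0.2]
grip_width: 1.001
```

Call:
{"name": "jog_arm", "arguments": {"slide": [[0,0.5,0],[0,0.5,0],[0,0,0],[0,0,0],[0,0,0]], "rotation": [[0,0,1],[0,0,1],[0,0,1],[0,0,1],[0,0,1]]}}

```text
time: 2.6
position: [0.4693, 0.1843, 0.4408]
eef_rot: [-1.346, -0.965, 0.967]
force: [0.7, -1.1, 0.3]
grip_width: 0.997
```

Call:
{"name": "jog_arm", "arguments": {"slide": [[0,0,0],[0,0,0],[0,0,0],[0,0,0],[0,0,0]], "rotation": [[0,0,1],[0,0,1],[0,0,1],[0,0,0.25],[0,0,0]]}}

```text
time: 3.02
position: [0.4695, 0.1839, 0.441]
eef_rot: [-1.242, -1.155, 1.157]
force: [-0.3, 0.2, 0.0]
grip_width: 0.999
```

Run:
```python
from h import *
st();im=eyes.snapshot("wrist");cv2.imwrite("pics/w1r.png",im);cv2.imwrite("pics/w1.png",cv2.resize(im,(800,600),interpolation=cv2.INTER_CUBIC))
import json;C=cal("wrist");json.dump([c.tolist() for c in C],open("w1.json","w"))
```

```text
t 3.02 pos [0.4695 0.1839 0.441 ] F [-0.3  0.2  0. ] w 0.999
x [ 0.072  0.997 -0.   ] y [-0.001 -0.    -1.   ]
```

View pics/w1.png

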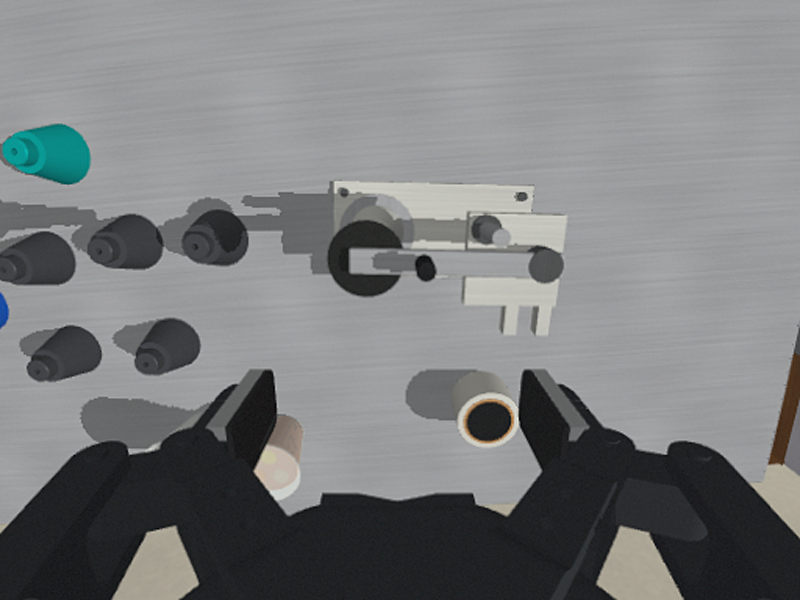

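Wrist view: pin top at (501,238), knob top at (426,267), hinge cap at (545,264), slot mouth between the prongs at about (525,335), and the black disc under the keeper end at (366,258).

Run:
```python
from h import *
import json
W=[np.array(c) for c in json.load(open("w1.json"))];T=cal("top");S=cal("scene");k=.64
f=lambda a:(a[0]*k-.18,a[1]*k-.18)
P={}
for n,a,z in [("pintop",(502,238),.273),("knobtop",(427,267),.271),("slotmouthL",(517.5,334.5),.215),("slotmouthR",(532.5,334.5),.215),("slotL",(517.5,307),.215),("slotR",(532.5,307),.215),("plateTR",(567,215),.215),("plateBR",(557,304),.215),("base1",(332,181),.008),("base2",(534,184),.008),("hinge",(545,264),.24),("disc",(366,258),.22)]:
    P[n]=at_z(W,f(a),z);print(n,P[n].round(4))
p=P["pintop"][:2];m=(P["slotmouthL"]+P["slotmouthR"])[:2]/2
# yaw from pin->slot mouth = R(99,46)
v=m-p;print(np.linalg.norm(v),np.hypot(99,46)/1000,"yaw",np.degrees(np.arctan2(v[1],v[0])-np.arctan2(46,99)))
v=P["base2"]-P["base1"];print("baseyaw",np.degrees(np.arctan2(-v[0],v[1])),np.linalg.norm(v))
v=P["plateBR"]-P["plateTR"];print("plateyaw",np.degrees(np.arctan2(v[1],v[0])),np.linalg.norm(v))
# top crop 800x500 from 120x75 @ (85,195)
g=lambda a:(85+a[0]*.15-.43,195+a[1]*.15-.43)
for n,a,b in [("pintop",(230,345),(502,238)),("knobtop",(352,276),(427,267))]:
    print(n,[x.round(4) if i==0 else np.round(x,4) for i,x in enumerate(tri((W,f(b)),(T,g(a))))])
```

```text
pintop [0.4465 0.2635 0.273 ]
knobtop [0.465  0.2065 0.271 ]
slotmouthL [0.5483 0.2921 0.215 ]
slotmouthR [0.5494 0.3064 0.215 ]
slotL [0.5209 0.2918 0.215 ]
slotR [0.5219 0.3058 0.215 ]
plateTR [0.4392 0.335  0.215 ]
plateBR [0.5207 0.3288 0.215 ]
base1 [0.395  0.1012 0.008 ]
base2 [0.4181 0.3709 0.008 ]
hinge [0.4761 0.3078 0.24  ]
disc [0.4638 0.1559 0.22  ]
0.10845106456732209 0.10916501271011697 yaw -5.711377587631084
baseyaw -4.882982948176027 0.2707568063451031
plateyaw -4.3531988365952135 0.08170180731748078
pintop [array([0.4513, 0.2747, 0.2014]), array([0.0085, 0.0085])]
knobtop [array([0.4685, 0.2071, 0.2501]), array([0.001, 0.001])]
```

Call:
{"name": "jog_arm", "arguments": {"slide": [[-0.2,0.6,-0.9],[-0.2,0.6,-0.9],[-0.2,0.6,-0.9],[-0.2,0.6,-0.9],[-0.07,0.25,-0.9]], "rotation": [[0,0,0],[0,0,0],[0,0,0],[0,0,0],[0,0,-0.15]], "hand": 35}}

```text
time: 3.48
position: [0.4421, 0.2662, 0.3054]
eef_rot: [-1.245, -1.15, 1.147]
force: [0.0, -0.3, 0.9]
grip_width: 0.352
```

Call:
{"name": "jog_arm", "arguments": {"slide": [[0,0,0],[0,0,0],[0,0,0]], "rotation": [[0,0,0],[0,0,0],[0,0,0]]}}

```text
time: 3.73
position: [0.4444, 0.2635, 0.3075]
eef_rot: [-1.248, -1.148, 1.146]
force: [0.0, -0.4, -0.5]
grip_width: 0.353
```

```bash
cat >> h.py <<'E'
import json
def shot(n):
    st();C=cal("wrist");im=eyes.snapshot("wrist");cv2.imwrite(f"pics/{n}.png",cv2.resize(im,(800,600),interpolation=cv2.INTER_CUBIC));json.dump([c.tolist() for c in C],open(n+".json","w"))
f=lambda a:(a[0]*.64-.18,a[1]*.64-.18)
def ld(n): return [np.array(c) for c in json.load(open(n+".json"))]
E
python3 -c "
from h import *
T=cal('top');W=ld('w1')
a=(85+172*.15-.43,195+340*.15-.43)
print(at_z(T,a,.273),tri((T,a),(W,f((502,238)))))
shot('w2')"
```

```text
[0.44445623 0.26292516 0.273     ] (array([0.44501086, 0.26185585, 0.27742869]), [np.float64(0.0009543386951643123), np.float64(0.0009543386951643219)])
t 3.73 pos [0.4444 0.2635 0.3075] F [ 0.  -0.4 -0.5] w 0.353
x [0.084 0.996 0.001] y [ 0.001  0.    -1.   ]
```

View pics/w2.png

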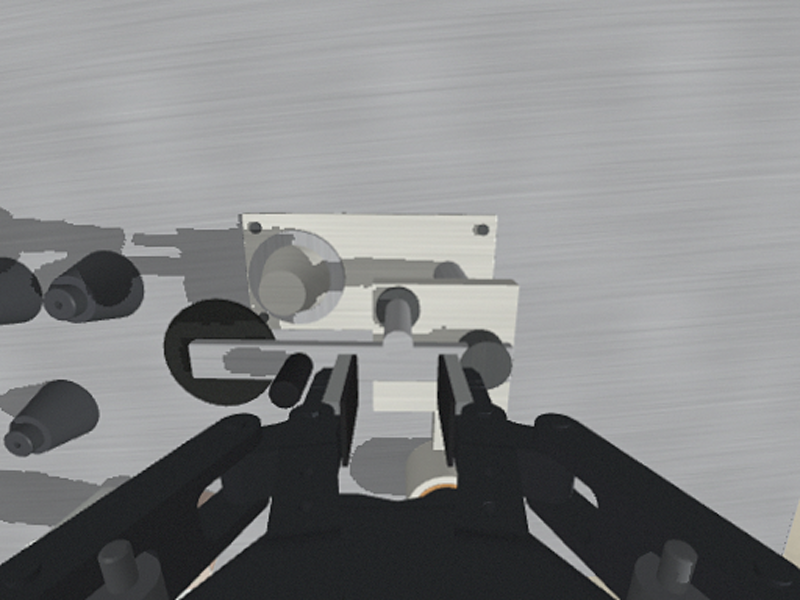

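Pin top at (398,341), centred between the pads. The mandrel top is visible at (286,291), the base plate's near corners are at (241,213) and (497,215), and the plate's near corners are at (373,283) and (518,282).

```bash
python3 -c "
from h import *
W=ld('w2')
for n,a,z in [('pin',(398,341),.273),('pincollar',(397,305),.221),('mand',(286,292),.086),('b1',(241,213),.008),('b2',(497,215),.008),('p1',(373,284),.215),('p2',(518,282),.215),('hinge',(486,359),.255),('hinge',(486,359),.245),('pan',(297,276),.03)]: print(n,at_z(W,f(a),z).round(4))
"
```

```text
pin [0.4443 0.2634 0.273 ]
pincollar [0.4431 0.263  0.221 ]
mand [0.4639 0.1599 0.086 ]
b1 [0.3941 0.1026 0.008 ]
b2 [0.4191 0.3702 0.008 ]
p1 [0.431 0.25  0.215]
p2 [0.4369 0.3344 0.215 ]
hinge [0.4653 0.3068 0.255 ]
hinge [0.4701 0.3088 0.245 ]
pan [0.4618 0.1572 0.03  ]
```

Call:
{"name": "jog_arm", "arguments": {"slide": [[-0.02,0,-0.5],[0,0,-0.5],[0,0,-0.5],[0,0,-0.5],[0,0,-0.2]], "rotation": [[0,0,0],[0,0,0],[0,0,0],[0,0,0],[0,0,0]]}}

```text
time: 4.2
position: [0.4437, 0.2625, 0.2402]
eef_rot: [-1.249, -1.146, 1.146]
force: [-0.1, 0.0, 0.4]
grip_width: 0.351
```

Call:
{"name": "jog_arm", "arguments": {"slide": [[0,0,0],[0,0,0],[0,0,0]], "rotation": [[0,0,0],[0,0,0],[0,0,0]]}}

```text
time: 4.45
position: [0.4437, 0.264, 0.2416]
eef_rot: [-1.248, -1.15, 1.146]
force: [0.3, -0.2, -1.0]
grip_width: 0.348
```

Call:
{"name": "jog_arm", "arguments": {"slide": [[0,0,0],[0,0,0],[0,0,0],[0,0,0],[0,0,0]], "rotation": [[0,0,0],[0,0,0],[0,0,0],[0,0,0],[0,0,0]], "hand": 0, "grip_force": 50}}

```text
time: 4.87
position: [0.4435, 0.2638, 0.2414]
eef_rot: [-1.248, -1.149, 1.147]
force: [-0.8, -0.8, 6.4]
grip_width: 0.147
```

Call:
{"name": "jog_arm", "arguments": {"slide": [[0,0,0],[0,0,0],[0,0,0]], "rotation": [[0,0,0],[0,0,0],[0,0,0]]}}

```text
time: 5.12
position: [0.4435, 0.2638, 0.2414]
eef_rot: [-1.248, -1.149, 1.147]
force: [-0.3, -1.6, 5.5]
grip_width: 0.151
```

Call:
{"name": "jog_arm", "arguments": {"slide": [[0,0,0.3],[0,0,0.4],[0,0,0.5],[0,0,0.5],[0,0,0.5]], "rotation": [[0,0,0],[0,0,0],[0,0,0],[0,0,0],[0,0,0]]}}

```text
time: 5.53
position: [0.4426, 0.2636, 0.3073]
eef_rot: [-1.247, -1.148, 1.148]
force: [0.1, -1.0, -1.8]
grip_width: 0.148
```

Call:
{"name": "jog_arm", "arguments": {"slide": [[0,0,0.5],[0,0,0.5],[0,0,0.4],[0,0,0.2],[0,0,0]], "rotation": [[0,0,0],[0,0,0],[0,0,0],[0,0,0],[0,0,0]]}}

```text
time: 5.95
position: [0.4432, 0.2642, 0.3557]
eef_rot: [-1.248, -1.15, 1.146]
force: [0.1, -0.1, -1.1]
grip_width: 0.147
```

Call:
{"name": "jog_arm", "arguments": {"slide": [[0,0,0],[0,0,0]], "rotation": [[0,0,0],[0,0,0]]}}

```text
time: 6.12
position: [0.4425, 0.2631, 0.3535]
eef_rot: [-1.247, -1.147, 1.149]
force: [-0.5, -0.8, -1.7]
grip_width: 0.145
```

```bash
python3 -c "
from h import *
shot('w3')"
```

```text
t 6.12 pos [0.4425 0.2631 0.3535] F [-0.5 -0.8 -1.7] w 0.145
x [ 0.083  0.997 -0.001] y [-0.001 -0.001 -1.   ]
```

View pics/w3.png

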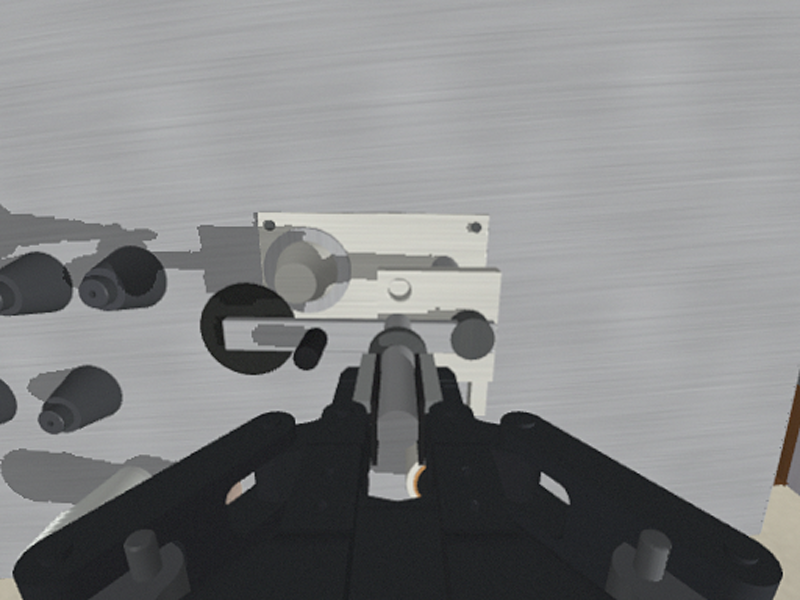

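Pin held upright, the empty bore is at (399,289). Shifting to above the notch by (83.7, 38.9) mm.

Call:
{"name": "jog_arm", "arguments": {"slide": [[0.7,0.325,0],[0.7,0.325,0],[0.7,0.325,0],[0.69,0.325,0],[0,0,0]], "rotation": [[0,0,0],[0,0,0],[0,0,0],[0,0,0],[0,0,0]]}}

```text
time: 6.58
position: [0.5299, 0.3034, 0.3523]
eef_rot: [-1.247, -1.147, 1.146]
force: [-0.2, -0.9, -1.1]
grip_width: 0.15
```

Call:
{"name": "jog_arm", "arguments": {"slide": [[0,0,0],[0,0,0],[0,0,0]], "rotation": [[0,0,0],[0,0,0],[0,0,0]]}}

```text
time: 6.83
position: [0.5256, 0.3023, 0.3541]
eef_rot: [-1.247, -1.148, 1.15]
force: [-1.6, -0.6, -1.0]
grip_width: 0.145
```

```bash
python3 -c "
from h import *
W=ld('w3');print(at_z(W,f((399,288)),.215))
shot('w4')
im=cv2.imread('pics/w4.png')[280:480,290:510];cv2.imwrite('pics/w4c.png',cv2.resize(im,(660,600),interpolation=cv2.INTER_CUBIC))
"
```

```text
[0.44461863 0.26349189 0.215     ]
t 6.83 pos [0.5256 0.3023 0.3541] F [-1.6 -0.6 -1. ] w 0.145
x [ 0.082  0.997 -0.001] y [-0.001 -0.001 -1.   ]
```

View pics/w4c.png

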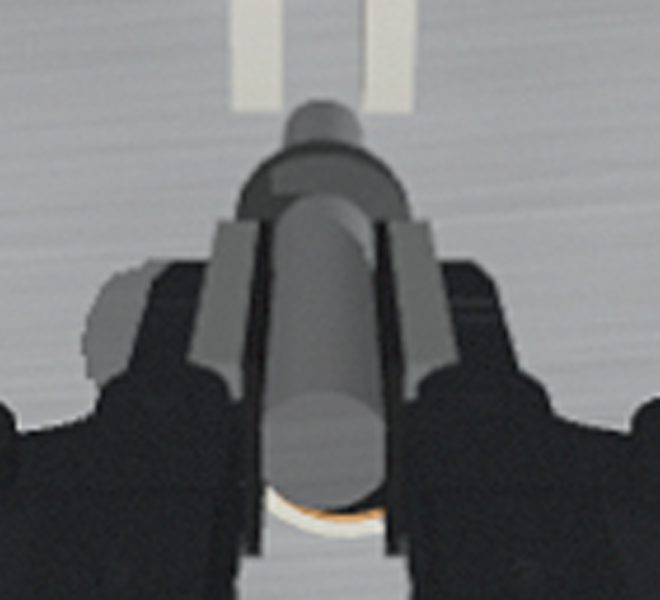

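```bash
python3 -c "
from h import *
W=ld('w4');m=at_z(W,f((398,317.3)),.215);n=m-.019*np.array([.996,-.087,0]);print(m,n)
print('tip axis line', at_z(W,f((290+323/3,280+105/3)),.283))
"
```

```text
[0.54939915 0.3002664  0.215     ] [0.53047515 0.3019194  0.215     ]
tip axis line [0.52509611 0.30204594 0.283     ]
```

Call:
{"name": "jog_arm", "arguments": {"slide": [[0.08,0,-0.4],[0,0,-0.5],[0,0,-0.4],[0,0,-0.4],[0,0,-0.3]], "rotation": [[0,0,0],[0,0,0],[0,0,0],[0,0,0],[0,0,0]]}}

```text
time: 7.3
position: [0.5286, 0.3019, 0.2927]
eef_rot: [-1.247, -1.147, 1.149]
force: [-0.0, 0.1, -1.2]
grip_width: 0.15
```

Call:
{"name": "jog_arm", "arguments": {"slide": [[0,0,-0.2],[0,0,-0.2],[0,0,-0.2],[0,0,-0.2],[0,0,-0.2]], "rotation": [[0,0,0],[0,0,0],[0,0,0],[0,0,0],[0,0,0]]}}

```text
time: 7.72
position: [0.5291, 0.3028, 0.264]
eef_rot: [-1.247, -1.148, 1.147]
force: [0.8, 0.7, -1.2]
grip_width: 0.146
```

No contact forces, so the shank is in the slot. Lowering the rest.

Call:
{"name": "jog_arm", "arguments": {"slide": [[0,0,-0.2],[0,0,-0.2],[0,0,-0.15],[0,0,-0.1],[0,0,0]], "rotation": [[0,0,0],[0,0,0],[0,0,0],[0,0,0],[0,0,0]]}}

```text
time: 8.13
position: [0.5287, 0.3023, 0.244]
eef_rot: [-1.247, -1.147, 1.149]
force: [0.6, 0.0, -1.5]
grip_width: 0.146
```

Call:
{"name": "jog_arm", "arguments": {"slide": [[0,0,-0.05],[0,0,0],[0,0,0]], "rotation": [[0,0,0],[0,0,0],[0,0,0]]}}

```text
time: 8.38
position: [0.5291, 0.3027, 0.2435]
eef_rot: [-1.247, -1.148, 1.148]
force: [0.6, 1.1, -1.6]
grip_width: 0.151
```

Call:
{"name": "jog_arm", "arguments": {"slide": [[0,0,-0.04],[0,0,0],[0,0,0]], "rotation": [[0,0,0],[0,0,0],[0,0,0]]}}

```text
time: 8.63
position: [0.529, 0.3025, 0.2421]
eef_rot: [-1.247, -1.148, 1.148]
force: [-0.3, 0.1, -1.1]
grip_width: 0.144
```

Call:
{"name": "jog_arm", "arguments": {"slide": [[0,0,0],[0,0,0],[0,0,0],[0,0,0],[0,0,0]], "rotation": [[0,0,0],[0,0,0],[0,0,0],[0,0,0],[0,0,0]], "hand": 35}}

```text
time: 9.05
position: [0.529, 0.3027, 0.2423]
eef_rot: [-1.247, -1.148, 1.148]
force: [0.2, -1.1, -0.2]
grip_width: 0.347
```

Call:
{"name": "jog_arm", "arguments": {"slide": [[0,0,0.3],[0,0,0.5],[0,0,0.6],[0,0,0.6],[0,0,0.6]], "rotation": [[0,0,0],[0,0,0],[0,0,0],[0,0,0],[0,0,0]]}}

```text
time: 9.47
position: [0.5289, 0.3027, 0.3217]
eef_rot: [-1.247, -1.149, 1.148]
force: [0.3, 0.1, 0.5]
grip_width: 0.346
```

Call:
{"name": "jog_arm", "arguments": {"slide": [[0,0,0.6],[0,0,0],[0,0,0]], "rotation": [[0,0,0],[0,0,0],[0,0,0]]}}

```text
time: 9.72
position: [0.5293, 0.3031, 0.3395]
eef_rot: [-1.248, -1.15, 1.146]
force: [0.0, -0.8, 0.0]
grip_width: 0.353
```

```bash
python3 -c "
from h import *
shot('w5')
"
```

```text
t 9.72 pos [0.5293 0.3031 0.3395] F [ 0.  -0.8  0. ] w 0.353
x [0.083 0.997 0.002] y [ 0.002  0.001 -1.   ]
```

View pics/w5.png

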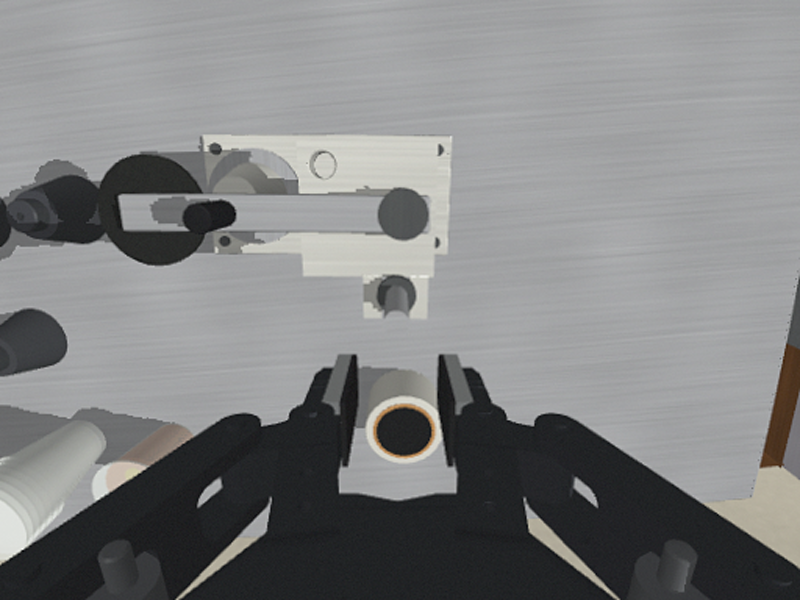

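Pin hangs upright in the notch (collar (397,292), rod top (397,315)). Next is the knob, whose top end is at about (197,218).

```bash
python3 -c "
from h import *
A,B,D=ld('w1'),ld('w2'),ld('w5')
for W,a in((A,(427,269)),(B,(284,393)),(D,(198,218))): print(at_z(W,f(a),.271).round(4))
for a in [(403,214)]: print('hinge',at_z(D,f(a),.255),at_z(D,f(a),.245),at_z(A,f((546,265)),.255))
print(ctrl.state()['joint_positions'])
"
```

```text
[0.4665 0.2064 0.271 ]
[0.4675 0.2062 0.271 ]
[0.4684 0.2068 0.271 ]
hinge [0.47674916 0.31019055 0.255     ] [0.47760099 0.31026666 0.245     ] [0.47359921 0.30346358 0.255     ]
[-0.09262324  0.57421466 -0.80918194  1.47262058  0.42376648  1.27565164
  0.54304861]
```

Call:
{"name": "jog_arm", "arguments": {"slide": [[-0.42,-0.64,0],[-0.42,-0.64,0],[-0.42,-0.64,0],[-0.42,-0.64,0],[-0.4,-0.64,0]], "rotation": [[0,0,0],[0,0,0],[0,0,0],[0,0,0],[0,0,0]], "hand": 45}}

```text
time: 10.18
position: [0.4652, 0.2052, 0.3369]
eef_rot: [-1.246, -1.146, 1.15]
force: [0.2, -0.4, 0.0]
grip_width: 0.45
```

Call:
{"name": "jog_arm", "arguments": {"slide": [[0,0,0],[0,0,-0.5],[0,0,-0.5],[0,0,0],[0,0,0]], "rotation": [[0,0,0],[0,0,0],[0,0,0],[0,0,0],[0,0,0]]}}

```text
time: 10.6
position: [0.4661, 0.2065, 0.3072]
eef_rot: [-1.246, -1.146, 1.15]
force: [0.8, 1.0, 0.5]
grip_width: 0.456
```

Call:
{"name": "jog_arm", "arguments": {"slide": [[0.04,0,-0.6],[0,0,-0.6],[0,0,-0.5],[0,0,-0.45],[0,0,0]], "rotation": [[0,0,0],[0,0,0],[0,0,0],[0,0,0],[0,0,0]]}}

```text
time: 11.02
position: [0.467, 0.2061, 0.2419]
eef_rot: [-1.246, -1.145, 1.151]
force: [-0.9, -0.7, 0.6]
grip_width: 0.446
```

Call:
{"name": "jog_arm", "arguments": {"slide": [[0,0,0],[0,0,0],[0,0,0],[0,0,0],[0,0,0]], "rotation": [[0,0,0],[0,0,0],[0,0,0],[0,0,0],[0,0,0]], "hand": 0, "grip_force": 25}}

```text
time: 11.43
position: [0.4683, 0.2062, 0.2446]
eef_rot: [-1.249, -1.148, 1.147]
force: [0.0, -2.9, 5.7]
grip_width: 0.178
```

```bash
python3 -c "
import numpy as np
st=np.radians(-95);r=.105;a=st
P=[r*np.array([np.cos(st-.08*i),np.sin(st-.08*i)]) for i in range(20)]
print((np.diff(P,axis=0)/.03).round(2).tolist())"
```

```text
[[-0.28, 0.04], [-0.27, 0.06], [-0.27, 0.08], [-0.26, 0.1], [-0.25, 0.12], [-0.24, 0.14], [-0.23, 0.16], [-0.22, 0.18], [-0.2, 0.19], [-0.19, 0.21], [-0.17, 0.22], [-0.15, 0.24], [-0.13, 0.25], [-0.11, 0.26], [-0.09, 0.27], [-0.07, 0.27], [-0.05, 0.28], [-0.02, 0.28], [-0.0, 0.28]]
```

Call:
{"name": "jog_arm", "arguments": {"slide": [[-0.28,0.04,0],[-0.27,0.06,0],[-0.27,0.08,0],[-0.26,0.1,0],[-0.25,0.12,0]], "rotation": [[0,0,-1],[0,0,-1],[0,0,-1],[0,0,-1],[0,0,-1]]}}

```text
time: 11.85
position: [0.4286, 0.2184, 0.2446]
eef_rot: [-1.403, -0.845, 0.842]
force: [-0.2, -3.1, 4.7]
grip_width: 0.177
```

Call:
{"name": "jog_arm", "arguments": {"slide": [[-0.24,0.14,0],[-0.23,0.16,0],[-0.22,0.18,0],[-0.2,0.19,0],[-0.19,0.21,0]], "rotation": [[0,0,-1],[0,0,-1],[0,0,-1],[0,0,-1],[0,0,-1]]}}

```text
time: 12.27
position: [0.3962, 0.2455, 0.2446]
eef_rot: [-1.504, -0.537, 0.533]
force: [1.5, -1.4, 3.8]
grip_width: 0.175
```

Call:
{"name": "jog_arm", "arguments": {"slide": [[-0.17,0.22,0],[-0.15,0.24,0],[-0.13,0.25,0],[-0.11,0.26,0],[-0.09,0.27,0]], "rotation": [[0,0,-1],[0,0,-1],[0,0,-1],[0,0,-1],[0,0,-1]]}}

```text
time: 12.68
position: [0.3773, 0.2831, 0.2446]
eef_rot: [-1.558, -0.225, 0.22]
force: [3.3, -1.4, 1.7]
grip_width: 0.181
```

Call:
{"name": "jog_arm", "arguments": {"slide": [[-0.07,0.27,0],[-0.05,0.28,0],[-0.02,0.28,0],[0,0,0],[0,0,0]], "rotation": [[0,0,-1],[0,0,-1],[0,0,-1],[0,0,0],[0,0,0]]}}

```text
time: 13.1
position: [0.3735, 0.3085, 0.2446]
eef_rot: [-1.567, -0.042, 0.036]
force: [5.1, -0.1, 2.9]
grip_width: 0.175
```

Keeper is at about 1.45 rad. Release, lift, and measure the cones from the top view.

Call:
{"name": "jog_arm", "arguments": {"slide": [[0,0,0],[0,0,0],[0,0,0],[0,0,0]], "rotation": [[0,0,0],[0,0,0],[0,0,0],[0,0,0]], "hand": 45}}

```text
time: 13.43
position: [0.371, 0.3067, 0.2433]
eef_rot: [-1.571, -0.037, 0.039]
force: [-0.5, -0.4, 0.4]
grip_width: 0.452
```

Call:
{"name": "jog_arm", "arguments": {"slide": [[0,0,0.3],[0,0,0.7],[0,0,0.9],[0,0,0.9],[0,0,0.5]], "rotation": [[0,0,0],[0,0,0],[0,0,0],[0,0,0],[0,0,0]]}}

```text
time: 13.85
position: [0.3721, 0.308, 0.3459]
eef_rot: [-1.568, -0.04, 0.036]
force: [0.2, 1.2, -0.3]
grip_width: 0.448
```

```bash
cat >> h.py <<'E'
_t=np.linspace(0,2*np.pi,40)
def model(x,y,z=0):
    return np.vstack([np.c_[x+r*np.cos(_t),y+r*np.sin(_t),np.full(40,z+h)] for r,h in((.04,0),(.025,.06),(.0165,.06),(.0165,.078))])
def sil(C,x,y,z=0,sc=4):
    m=np.zeros((384*sc,512*sc),np.uint8);p=proj(C,model(x,y,z))
    # union of frustum hull and neck hull
    for q in(p[:80],p[80:]): cv2.fillConvexPoly(m,cv2.convexHull(((q+.5)*sc).astype(np.int32)),255)
    return cv2.resize(m,(512,384),interpolation=cv2.INTER_AREA)
def cones(cam="top",n=None,verbose=True,th=75):
    C=cal(cam);im=eyes.snapshot(cam);cv2.imwrite(f"pics/{n or cam}_raw.png",im)
    mask=((im.max(2)<th)&(im.max(2).astype(int)-im.min(2)<25)).astype(np.uint8)
    k,l,s,c=cv2.connectedComponentsWithStats(mask);out=[]
    for i in range(1,k):
        if 150<s[i,4]<3000:
            X=at_z(C,c[i],.035)
            if not(.3<X[0]<.9 and -.6<X[1]<.6):continue
            for _ in range(6):
                m=cv2.moments(sil(C,X[0],X[1]));q=np.array([m['m10'],m['m01']])/m['m00']
                X=X+at_z(C,c[i],.035)-at_z(C,q,.035)
            S=sil(C,X[0],X[1])>127;B=l==i;iou=(S&B).sum()/(S|B).sum()
            out.append((X[0],X[1],iou));
            if verbose:print(cam,'px',c[i].round(1),'area',s[i,4],'xy',X[:2].round(4),'iou',round(iou,2))
    return out
E
python3 -c "
from h import *
st();cones('top');cones('scene')"
```

```text
t 13.85 pos [0.3721 0.308  0.3459] F [ 0.2  1.2 -0.3] w 0.448
x [0.999 0.049 0.003] y [ 0.003  0.003 -1.   ]
top px [130.2 152. ] area 262 xy [0.7512 0.3147] iou 0.48
top px [333.6 192.2] area 437 xy [ 0.6104 -0.3297] iou 0.86
top px [283.3 193.5] area 433 xy [ 0.6094 -0.1706] iou 0.85
top px [336. 238.] area 459 xy [ 0.4664 -0.3302] iou 0.86
top px [251.8 242.5] area 462 xy [ 0.4575 -0.0687] iou 0.85
top px [291.9 243. ] area 479 xy [ 0.4535 -0.1926] iou 0.88
top px [ 52.8 282. ] area 1754 xy [0.3499 0.5324] iou 0.3
top px [ 99.3 298.6] area 361 xy [0.2983 0.3914] iou 0.52
scene px [405. 203.] area 425 xy [0.3729 0.3662] iou 0.22
scene px [190.7 203.4] area 487 xy [ 0.4696 -0.3285] iou 0.87
scene px [233.1 204.8] area 498 xy [ 0.4565 -0.1916] iou 0.88
scene px [271.  209.9] area 490 xy [ 0.4607 -0.068 ] iou 0.89
scene px [178.5 239.9] area 588 xy [ 0.6137 -0.3286] iou 0.9
scene px [232.5 241.4] area 368 xy [ 0.5969 -0.1694] iou 0.56
scene px [403.9 293.7] area 379 xy [0.7043 0.3156] iou 0.45
```

Five dark cones confirmed in both views, agreeing to about 3 mm: (.459,-.068), (.455,-.192), (.468,-.330), (.612,-.329) and (.610,-.170). The tool goes back to jaws along y, so that the camera clears the head plate. I start with the cone nearest the stand.

Call:
{"name": "jog_arm", "arguments": {"slide": [[0.2,-0.84,0],[0.2,-0.84,0],[0.2,-0.84,0],[0.2,-0.84,0],[0.2,-0.84,0]], "rotation": [[0,0,1],[0,0,1],[0,0,1],[0,0,1],[0,0,1]], "hand": 70}}

```text
time: 14.37
position: [0.4012, 0.1796, 0.342]
eef_rot: [-1.542, -0.354, 0.356]
force: [0.8, 0.7, -0.1]
grip_width: 0.699
```

Call:
{"name": "jog_arm", "arguments": {"slide": [[0.2,-0.84,0],[0.2,-0.84,0],[0.2,-0.84,0],[0.2,-0.84,0],[0.2,-0.84,0]], "rotation": [[0,0,1],[0,0,1],[0,0,1],[0,0,1],[0,0,1]]}}

```text
time: 14.78
position: [0.4311, 0.0537, 0.342]
eef_rot: [-1.466, -0.664, 0.667]
force: [0.7, 0.4, 0.2]
grip_width: 0.699
```

Call:
{"name": "jog_arm", "arguments": {"slide": [[0.18,-0.83,-0.8],[0.18,-0.83,-0.8],[0.18,-0.83,-0.8],[0.18,-0.83,-0.8],[0.18,-0.83,-0.8]], "rotation": [[0,0,1],[0,0,1],[0,0,1],[0,0,1],[0,0,1]]}}

```text
time: 15.2
position: [0.4581, -0.0705, 0.2211]
eef_rot: [-1.342, -0.971, 0.972]
force: [1.5, 0.5, -0.3]
grip_width: 0.698
```

Call:
{"name": "jog_arm", "arguments": {"slide": [[0,0,-0.8],[0,0,-0.8],[0,0,-0.4],[0,0,0],[0,0,0]], "rotation": [[0,0,1],[0,0,1],[0,0,1],[0,0,0.5],[0,0,0]]}}

```text
time: 15.62
position: [0.4573, -0.0692, 0.1612]
eef_rot: [-1.225, -1.176, 1.18]
force: [0.6, 0.2, 0.2]
grip_width: 0.7
```

```bash
python3 -c "
from h import *
shot('w6')"
```

```text
t 15.62 pos [ 0.4573 -0.0692  0.1612] F [0.6 0.2 0.2] w 0.7
x [0.042 0.999 0.001] y [-0.004  0.001 -1.   ]
```

View pics/w6.png

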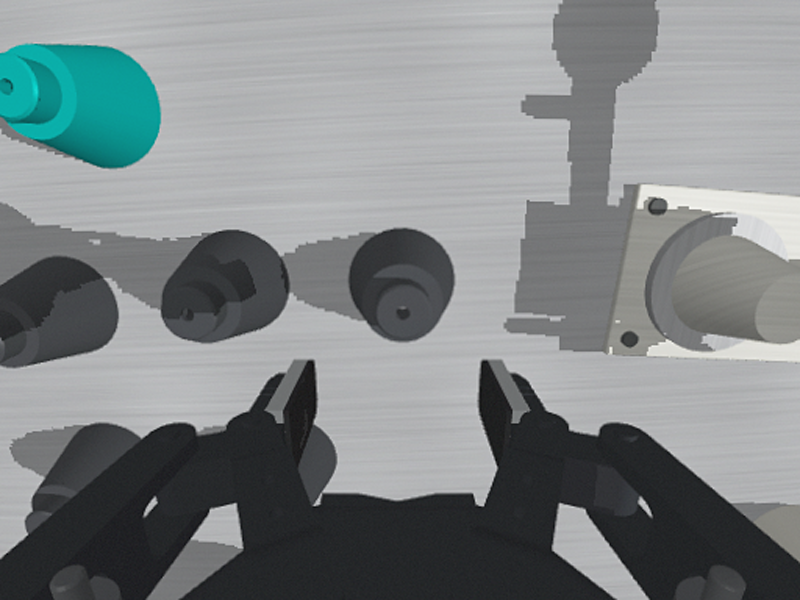

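Cone A1's neck hole is at (402,313), between the pads. Two neighbouring cones and the mandrel are in view.

```bash
python3 -c "
from h import *
W=ld('w6');print(at_z(W,f((402.5,313)),.078),at_z(W,f((185,314)),.078))"
```

```text
[ 0.45946128 -0.06674398  0.078     ] [ 0.45489359 -0.19225261  0.078     ]
```

Call:
{"name": "jog_arm", "arguments": {"slide": [[0.07,0.08,-0.7],[0,0,-0.7],[0,0,-0.7],[0,0,-0.7],[0,0,-0.5]], "rotation": [[0,0,0],[0,0,0],[0,0,0],[0,0,0],[0,0,0]]}}

```text
time: 16.08
position: [0.4606, -0.067, 0.0626]
eef_rot: [-1.229, -1.176, 1.177]
force: [1.1, -0.1, -0.1]
grip_width: 0.702
```

Call:
{"name": "jog_arm", "arguments": {"slide": [[0,0,0],[0,0,0],[0,0,0]], "rotation": [[0,0,0],[0,0,0],[0,0,0]]}}

```text
time: 16.33
position: [0.4616, -0.0669, 0.0645]
eef_rot: [-1.23, -1.178, 1.177]
force: [0.6, 0.2, 0.6]
grip_width: 0.699
```

Call:
{"name": "jog_arm", "arguments": {"slide": [[0,0,0],[0,0,0],[0,0,0],[0,0,0],[0,0,0]], "rotation": [[0,0,0],[0,0,0],[0,0,0],[0,0,0],[0,0,0]], "hand": 0, "grip_force": 30}}

```text
time: 16.75
position: [0.4619, -0.0669, 0.0646]
eef_rot: [-1.231, -1.179, 1.177]
force: [0.2, 0.4, 6.8]
grip_width: 0.37
```

Call:
{"name": "jog_arm", "arguments": {"slide": [[0,0,0],[0,0,0]], "rotation": [[0,0,0],[0,0,0]]}}

```text
time: 16.92
position: [0.4618, -0.0669, 0.0646]
eef_rot: [-1.231, -1.179, 1.177]
force: [-0.5, 1.4, 6.7]
grip_width: 0.369
```

Call:
{"name": "jog_arm", "arguments": {"slide": [[0,0,0.4],[0,0,0.7],[0,0,0.9],[0,0,0.9],[0,0,0.8]], "rotation": [[0,0,0],[0,0,0],[0,0,0],[0,0,0],[0,0,0]]}}

```text
time: 17.33
position: [0.4605, -0.0671, 0.1761]
eef_rot: [-1.229, -1.177, 1.178]
force: [0.3, -0.0, -0.9]
grip_width: 0.369
```

Call:
{"name": "jog_arm", "arguments": {"slide": [[0,0.6,0],[0,0.9,0],[0,0.9,0],[0,0.9,0],[0,0.9,0]], "rotation": [[0,0,0],[0,0,0],[0,0,0],[0,0,0],[0,0,0]]}}

```text
time: 17.75
position: [0.4605, 0.0597, 0.1748]
eef_rot: [-1.23, -1.177, 1.177]
force: [0.5, -0.3, -1.6]
grip_width: 0.371
```

Call:
{"name": "jog_arm", "arguments": {"slide": [[0.05,0.9,0],[0.05,0.9,0],[0,0.8,0],[0,0.6,0],[0,0,0]], "rotation": [[0,0,0],[0,0,0],[0,0,0],[0,0,0],[0,0,0]]}}

```text
time: 18.17
position: [0.4636, 0.16, 0.1751]
eef_rot: [-1.224, -1.185, 1.179]
force: [0.3, 0.6, -0.8]
grip_width: 0.371
```

Call:
{"name": "jog_arm", "arguments": {"slide": [[0,0,0],[0,0,0],[0,0,0]], "rotation": [[0,0,0],[0,0,0],[0,0,0]]}}

```text
time: 18.42
position: [0.4638, 0.1533, 0.1745]
eef_rot: [-1.23, -1.175, 1.177]
force: [0.1, 0.2, -2.0]
grip_width: 0.366
```

```bash
python3 -c "
from h import *
shot('w7')"
```

```text
t 18.42 pos [0.4638 0.1533 0.1745] F [ 0.1  0.2 -2. ] w 0.366
x [ 0.045  0.999 -0.001] y [-0.001 -0.001 -1.   ]
```

View pics/w7.png

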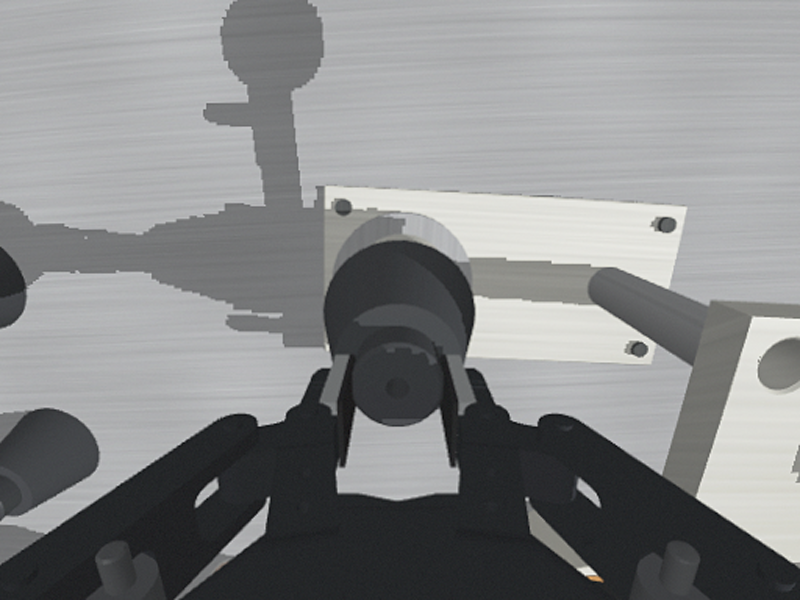

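The pan arc behind the cone shows left edge (337,250), top (403,211), right (470,250). I use it to fix the seat.

```bash
python3 -c "
from h import *
from scipy.optimize import least_squares
W=ld('w7')
pts=[at_z(W,f(a),.03)[:2] for a in [(337,250),(345,235),(403,211),(460,232),(470,250)]]
r=least_squares(lambda p:[np.hypot(*(q-p))-.05 for q in pts],[.46,.157]);print(r.x,r.fun)
im=cv2.imread('pics/w7.png')[195:275,320:490];cv2.imwrite('pics/w7c.png',cv2.resize(im,None,fx=4,fy=4))
print(at_z(W,f((398,387)),.078+.11))
for a in [(325,186),(686,207)]:print(at_z(W,f(a),.008))"
```

```text
[0.46138241 0.15711111] [ 0.00086989  0.0011982  -0.00227628  0.00127656  0.0008232 ]
[0.46125699 0.1532745  0.188     ]
[0.39504101 0.10362507 0.008     ]
[0.42040533 0.36904348 0.008     ]
```

View pics/w7c.png

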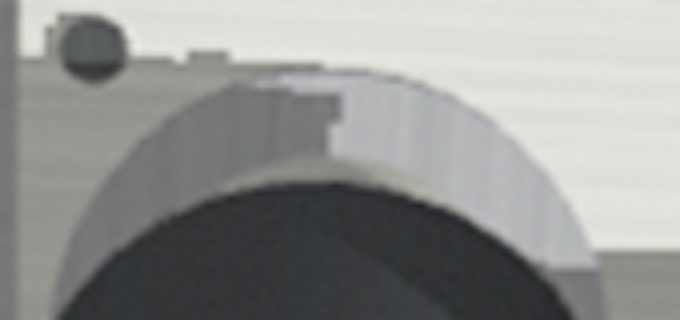

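```bash
python3 -c "
from h import *
from scipy.optimize import least_squares
W=ld('w7')
g=lambda a:f((320+a[0]/4,195+a[1]/4))
pts=[at_z(W,g(a),.03)[:2] for a in [(60,280),(100,200),(170,130),(250,85),(335,69),(420,83),(495,125),(560,190),(600,270)]]
r=least_squares(lambda p:[np.hypot(*(q-p[:2]))-.05 for q in pts],[.46,.157]);print(r.x,r.fun.round(4))
pts2=[at_z(W,g(a),.0)[:2] for a in [(60,280)]]
st()"
```

```text
[0.46527251 0.15676578] [ 0.0001 -0.0005 -0.0007  0.0002  0.0008  0.0006 -0.0002 -0.0005 -0.0005]
t 18.47 pos [0.4639 0.1534 0.1745] F [ 0.5  0.2 -2. ] w 0.369
x [ 0.045  0.999 -0.001] y [-0.    -0.001 -1.   ]
```

Call:
{"name": "jog_arm", "arguments": {"slide": [[0.12,0.12,0],[0,0,-0.4],[0,0,-0.4],[0,0,-0.4],[0,0,-0.4]], "rotation": [[0,0,0],[0,0,0],[0,0,0],[0,0,0],[0,0,0]]}}

```text
time: 18.88
position: [0.4681, 0.1582, 0.1262]
eef_rot: [-1.23, -1.177, 1.176]
force: [0.9, -0.4, -1.7]
grip_width: 0.368
```

Call:
{"name": "jog_arm", "arguments": {"slide": [[0,0,-0.3],[0,0,-0.2],[0,0,-0.1],[0,0,0],[0,0,0]], "rotation": [[0,0,0],[0,0,0],[0,0,0],[0,0,0],[0,0,0]]}}

```text
time: 19.3
position: [0.4673, 0.1577, 0.1086]
eef_rot: [-1.23, -1.176, 1.179]
force: [-0.7, -2.0, -2.3]
grip_width: 0.368
```

Call:
{"name": "jog_arm", "arguments": {"slide": [[0,0,-0.1],[0,0,-0.07],[0,0,0],[0,0,0]], "rotation": [[0,0,0],[0,0,0],[0,0,0],[0,0,0]]}}

```text
time: 19.63
position: [0.4674, 0.1573, 0.1036]
eef_rot: [-1.231, -1.176, 1.179]
force: [-1.3, -5.1, 2.8]
grip_width: 0.372
```

Call:
{"name": "jog_arm", "arguments": {"slide": [[0,0,-0.06],[0,0,0],[0,0,0]], "rotation": [[0,0,0],[0,0,0],[0,0,0]]}}

```text
time: 19.88
position: [0.4673, 0.1571, 0.1019]
eef_rot: [-1.231, -1.176, 1.179]
force: [-0.7, -4.8, 3.8]
grip_width: 0.371
```

Call:
{"name": "jog_arm", "arguments": {"slide": [[0,0,0],[0,0,0],[0,0,0],[0,0,0],[0,0,0]], "rotation": [[0,0,0],[0,0,0],[0,0,0],[0,0,0],[0,0,0]], "hand": 70}}

```text
time: 20.3
position: [0.4677, 0.1593, 0.1018]
eef_rot: [-1.228, -1.179, 1.177]
force: [0.6, 0.3, 0.0]
grip_width: 0.699
```

Call:
{"name": "jog_arm", "arguments": {"slide": [[0,0,0.3],[0,0,0.5],[0,0,0.8],[0,0,0.9],[0,0,0.9]], "rotation": [[0,0,0],[0,0,0],[0,0,0],[0,0,0],[0,0,0]]}}

```text
time: 20.72
position: [0.467, 0.1588, 0.2052]
eef_rot: [-1.228, -1.178, 1.178]
force: [0.9, -0.7, 0.7]
grip_width: 0.7
```

Call:
{"name": "jog_arm", "arguments": {"slide": [[0,0,0],[0,0,0],[0,0,0]], "rotation": [[0,0,0],[0,0,0],[0,0,0]]}}

```text
time: 20.97
position: [0.4673, 0.1583, 0.2037]
eef_rot: [-1.229, -1.177, 1.178]
force: [-0.1, -0.4, -0.2]
grip_width: 0.702
```

```bash
python3 -c "
from h import *
shot('w8')"
```

```text
t 20.97 pos [0.4673 0.1583 0.2037] F [-0.1 -0.4 -0.2] w 0.702
x [ 0.043  0.999 -0.   ] y [-0. -0. -1.]
```

View pics/w8.png

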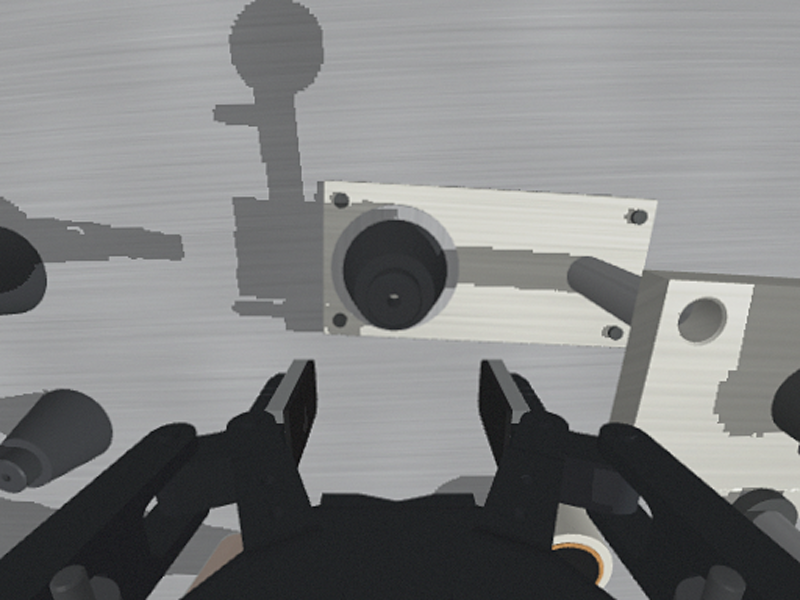

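First cone is seated level on the pan, neck hole at (394,297).

```bash
python3 -c "
from h import *
W=ld('w8');print(at_z(W,f((394.5,297)),.113))
cones('top');cones('scene')"
```

```text
[0.462175   0.15635012 0.113     ]
top px [130.3 152.1] area 259 xy [0.7509 0.3145] iou 0.47
top px [333.7 192.2] area 437 xy [ 0.6103 -0.3298] iou 0.86
top px [283.3 193.6] area 427 xy [ 0.6094 -0.1705] iou 0.84
top px [133.5 214.5] area 305 xy [0.5509 0.2986] iou 0.23
top px [166.2 271.1] area 1879 xy [0.3754 0.1944] iou 0.04
top px [335.8 238.5] area 470 xy [ 0.4649 -0.3295] iou 0.88
top px [291.8 243.5] area 489 xy [ 0.4521 -0.1923] iou 0.91
scene px [405. 203.] area 392 xy [0.3725 0.3662] iou 0.21
scene px [190.8 202.4] area 536 xy [ 0.4654 -0.3291] iou 0.96
scene px [233.3 204.4] area 512 xy [ 0.4543 -0.1915] iou 0.91
scene px [343.5 210.9] area 573 xy [0.4336 0.1632] iou 0.94
scene px [178.7 239.9] area 574 xy [ 0.6138 -0.3284] iou 0.88
scene px [232.4 241.5] area 367 xy [ 0.5972 -0.1695] iou 0.56
scene px [404.  293.8] area 377 xy [0.7044 0.3158] iou 0.45
```

Call:
{"name": "jog_arm", "arguments": {"slide": [[0,-0.6,0],[-0.03,-0.97,0],[-0.03,-0.97,0],[-0.03,-0.97,0],[-0.03,-0.97,0]], "rotation": [[0,0,0],[0,0,0],[0,0,0],[0,0,0],[0,0,0]]}}

```text
time: 21.53
position: [0.4631, 0.023, 0.2029]
eef_rot: [-1.227, -1.177, 1.179]
force: [0.0, 0.5, -0.2]
grip_width: 0.705
```

Call:
{"name": "jog_arm", "arguments": {"slide": [[-0.03,-0.97,0],[-0.03,-0.97,0],[-0.03,-0.97,0],[-0.03,-0.97,0],[-0.03,-0.97,0]], "rotation": [[0,0,0],[0,0,0],[0,0,0],[0,0,0],[0,0,0]]}}

```text
time: 21.95
position: [0.4586, -0.1226, 0.2029]
eef_rot: [-1.227, -1.177, 1.178]
force: [-0.2, -0.6, -0.2]
grip_width: 0.701
```

Call:
{"name": "jog_arm", "arguments": {"slide": [[-0.05,-0.97,-0.3],[-0.05,-0.97,-0.5],[0,-0.41,-0.7],[0,0,-0.7],[0,0,-0.6]], "rotation": [[0,0,0],[0,0,0],[0,0,0],[0,0,0],[0,0,0]]}}

```text
time: 22.37
position: [0.4552, -0.193, 0.1176]
eef_rot: [-1.228, -1.174, 1.176]
force: [0.4, 1.2, -0.2]
grip_width: 0.7
```

Call:
{"name": "jog_arm", "arguments": {"slide": [[0,0,0],[0,0,0],[0,0,0]], "rotation": [[0,0,0],[0,0,0],[0,0,0]]}}

```text
time: 22.62
position: [0.4568, -0.1914, 0.1201]
eef_rot: [-1.229, -1.179, 1.178]
force: [0.3, 0.8, 0.3]
grip_width: 0.7
```

Call:
{"name": "jog_arm", "arguments": {"slide": [[0,0,-0.5],[0,0,-0.5],[0,0,-0.5],[0,0,-0.33],[0,0,0]], "rotation": [[0,0,0],[0,0,0],[0,0,0],[0,0,0],[0,0,0]]}}

```text
time: 23.03
position: [0.4561, -0.1915, 0.0642]
eef_rot: [-1.228, -1.177, 1.178]
force: [-0.3, 0.7, 0.3]
grip_width: 0.701
```

Call:
{"name": "jog_arm", "arguments": {"slide": [[0,0,0],[0,0,0],[0,0,0],[0,0,0],[0,0,0]], "rotation": [[0,0,0],[0,0,0],[0,0,0],[0,0,0],[0,0,0]], "hand": 0}}

```text
time: 23.45
position: [0.4572, -0.1917, 0.0658]
eef_rot: [-1.231, -1.179, 1.177]
force: [-0.5, 2.0, 6.4]
grip_width: 0.37
```

Call:
{"name": "jog_arm", "arguments": {"slide": [[0,0,0],[0,0,0]], "rotation": [[0,0,0],[0,0,0]]}}

```text
time: 23.62
position: [0.4572, -0.1917, 0.0658]
eef_rot: [-1.231, -1.179, 1.177]
force: [0.4, 1.3, 6.0]
grip_width: 0.368
```

Call:
{"name": "jog_arm", "arguments": {"slide": [[0,0,0.5],[0,0,0.9],[0,0,1],[0,0,1],[0,0,0.9]], "rotation": [[0,0,0],[0,0,0],[0,0,0],[0,0,0],[0,0,0]]}}

```text
time: 24.03
position: [0.4562, -0.1919, 0.1956]
eef_rot: [-1.229, -1.178, 1.178]
force: [1.4, -0.5, -2.3]
grip_width: 0.365
```

Call:
{"name": "jog_arm", "arguments": {"slide": [[0,0.6,0.3],[0.03,0.95,0],[0.03,0.95,0],[0.03,0.95,0],[0.03,0.95,0]], "rotation": [[0,0,0],[0,0,0],[0,0,0],[0,0,0],[0,0,0]]}}

```text
time: 24.45
position: [0.4593, -0.0583, 0.2027]
eef_rot: [-1.229, -1.177, 1.178]
force: [0.7, -0.8, -2.1]
grip_width: 0.368
```

Call:
{"name": "jog_arm", "arguments": {"slide": [[0.03,0.95,0],[0.03,0.95,0],[0.03,0.95,0],[0.03,0.95,0],[0.03,0.95,0]], "rotation": [[0,0,0],[0,0,0],[0,0,0],[0,0,0],[0,0,0]]}}

```text
time: 24.87
position: [0.4636, 0.0843, 0.2026]
eef_rot: [-1.229, -1.177, 1.178]
force: [1.4, -0.9, -1.2]
grip_width: 0.368
```

Call:
{"name": "jog_arm", "arguments": {"slide": [[0.03,0.9,0],[0,0.8,0],[0,0.77,0],[0,0,0],[0,0,0]], "rotation": [[0,0,0],[0,0,0],[0,0,0],[0,0,0],[0,0,0]]}}

```text
time: 25.28
position: [0.4645, 0.1585, 0.2026]
eef_rot: [-1.227, -1.18, 1.18]
force: [0.6, -0.9, -1.9]
grip_width: 0.372
```

Call:
{"name": "jog_arm", "arguments": {"slide": [[0,0,0],[0,0,0],[0,0,0]], "rotation": [[0,0,0],[0,0,0],[0,0,0]]}}

```text
time: 25.53
position: [0.4653, 0.1555, 0.2026]
eef_rot: [-1.23, -1.175, 1.177]
force: [-0.6, 0.2, -0.8]
grip_width: 0.367
```

Call:
{"name": "jog_arm", "arguments": {"slide": [[0,0.03,-0.4],[0,0,-0.5],[0,0,-0.5],[0,0,-0.4],[0,0,-0.3]], "rotation": [[0,0,0],[0,0,0],[0,0,0],[0,0,0],[0,0,0]]}}

```text
time: 25.95
position: [0.4651, 0.1565, 0.1388]
eef_rot: [-1.23, -1.175, 1.177]
force: [0.2, -0.2, -1.3]
grip_width: 0.367
```

Call:
{"name": "jog_arm", "arguments": {"slide": [[0,0,-0.2],[0,0,-0.1],[0,0,-0.05],[0,0,0],[0,0,0]], "rotation": [[0,0,0],[0,0,0],[0,0,0],[0,0,0],[0,0,0]]}}

```text
time: 26.37
position: [0.4655, 0.1567, 0.1297]
eef_rot: [-1.231, -1.177, 1.178]
force: [0.5, -3.7, -0.2]
grip_width: 0.369
```

Call:
{"name": "jog_arm", "arguments": {"slide": [[0,-0.04,-0.06],[0,0,-0.06],[0,0,0],[0,0,0]], "rotation": [[0,0,0],[0,0,0],[0,0,0],[0,0,0]]}}

```text
time: 26.7
position: [0.4655, 0.1561, 0.1258]
eef_rot: [-1.23, -1.177, 1.178]
force: [1.0, -4.1, 2.6]
grip_width: 0.366
```

Call:
{"name": "jog_arm", "arguments": {"slide": [[0,0,-0.04],[0,0,0],[0,0,0]], "rotation": [[0,0,0],[0,0,0],[0,0,0]]}}

```text
time: 26.95
position: [0.4656, 0.1562, 0.1247]
eef_rot: [-1.23, -1.177, 1.178]
force: [0.6, -3.6, 3.9]
grip_width: 0.367
```

Call:
{"name": "jog_arm", "arguments": {"slide": [[0,0,0],[0,0,0],[0,0,0],[0,0,0],[0,0,0]], "rotation": [[0,0,0],[0,0,0],[0,0,0],[0,0,0],[0,0,0]], "hand": 70}}

```text
time: 27.37
position: [0.4653, 0.1571, 0.1244]
eef_rot: [-1.228, -1.178, 1.177]
force: [1.0, -0.4, -0.3]
grip_width: 0.7
```

Call:
{"name": "jog_arm", "arguments": {"slide": [[0,0,0.3],[0,0,0.5],[0,0,0.8],[0,0,0.7],[0,-0.6,0]], "rotation": [[0,0,0],[0,0,0],[0,0,0],[0,0,0],[0,0,0]]}}

```text
time: 27.78
position: [0.4678, 0.1436, 0.198]
eef_rot: [-1.228, -1.19, 1.173]
force: [0.6, 0.8, -0.3]
grip_width: 0.704
```

Call:
{"name": "jog_arm", "arguments": {"slide": [[0,-0.97,0],[0,-0.97,0],[0,-0.97,0],[0,-0.97,0],[0,-0.97,0]], "rotation": [[0,0,0],[0,0,0],[0,0,0],[0,0,0],[0,0,0]]}}

```text
time: 28.2
position: [0.4654, -0.0082, 0.1942]
eef_rot: [-1.229, -1.179, 1.177]
force: [1.3, 0.4, 0.3]
grip_width: 0.699
```

```bash
python3 -c "
from h import *
st();cones('top');cones('scene');print(ctrl.state()['joint_positions'])"
```

```text
t 28.2 pos [ 0.4654 -0.0082  0.1942] F [1.3 0.4 0.3] w 0.699
x [0.042 0.999 0.   ] y [ 0.001  0.    -1.   ]
top px [130.3 152. ] area 260 xy [0.7513 0.3146] iou 0.47
top px [333.7 192.2] area 439 xy [ 0.6104 -0.3298] iou 0.86
top px [283.3 193.6] area 432 xy [ 0.6093 -0.1707] iou 0.85
top px [335.8 238.4] area 483 xy [ 0.4651 -0.3295] iou 0.91
top px [172.6 242.7] area 400 xy [0.4616 0.1767] iou 0.69
top px [256.5 287. ] area 567 xy [ 0.3227 -0.0807] iou 0.13
top px [ 99.3 298.7] area 359 xy [0.298  0.3916] iou 0.52
scene px [405.1 202.7] area 421 xy [0.3711 0.3668] iou 0.22
scene px [190.7 202.9] area 524 xy [ 0.4674 -0.3288] iou 0.9
scene px [344.4 208.3] area 731 xy [0.4223 0.1664] iou 0.76
scene px [178.6 239.8] area 582 xy [ 0.6136 -0.3285] iou 0.89
scene px [232.4 241.4] area 368 xy [ 0.597  -0.1698] iou 0.56
scene px [404.  293.7] area 379 xy [0.7043 0.3157] iou 0.45
[ 0.34798383  0.46769608 -0.53640304  2.0468921   0.36155864  0.71951583
  1.10242337]
```

Call:
{"name": "jog_arm", "arguments": {"slide": [[0.02,-0.97,0],[0.02,-0.97,0],[0.02,-0.97,0],[0.02,-0.97,0],[0.02,-0.97,0]], "rotation": [[0,0,0],[0,0,0],[0,0,0],[0,0,0],[0,0,0]]}}

```text
time: 28.72
position: [0.4687, -0.1529, 0.1942]
eef_rot: [-1.229, -1.179, 1.178]
force: [0.1, 0.1, 0.5]
grip_width: 0.699
```

Call:
{"name": "jog_arm", "arguments": {"slide": [[0,-0.97,0],[0,-0.97,0],[0,-0.97,0],[0,-0.97,-0.3],[0,-0.97,-0.5]], "rotation": [[0,0,0],[0,0,0],[0,0,0],[0,0,0],[0,0,0]]}}

```text
time: 29.13
position: [0.4701, -0.2992, 0.1712]
eef_rot: [-1.233, -1.18, 1.177]
force: [1.0, 0.6, 0.7]
grip_width: 0.696
```

Call:
{"name": "jog_arm", "arguments": {"slide": [[0,-0.97,-0.5],[0,-0.1,-0.6],[0,0,-0.5],[0,0,0],[0,0,0]], "rotation": [[0,0,0],[0,0,0],[0,0,0],[0,0,0],[0,0,0]]}}

```text
time: 29.55
position: [0.4687, -0.329, 0.1215]
eef_rot: [-1.227, -1.179, 1.178]
force: [-0.1, -0.1, 0.2]
grip_width: 0.698
```

Call:
{"name": "jog_arm", "arguments": {"slide": [[0,0,0],[0,0,0]], "rotation": [[0,0,0],[0,0,0]]}}

```text
time: 29.72
position: [0.4696, -0.3297, 0.1229]
eef_rot: [-1.231, -1.18, 1.178]
force: [-0.2, -0.1, -0.3]
grip_width: 0.698
```

Call:
{"name": "jog_arm", "arguments": {"slide": [[-0.03,0.02,-0.5],[0,0,-0.5],[0,0,-0.5],[0,0,-0.42],[0,0,0]], "rotation": [[0,0,0],[0,0,0],[0,0,0],[0,0,0],[0,0,0]]}}

```text
time: 30.13
position: [0.4666, -0.3288, 0.0625]
eef_rot: [-1.226, -1.177, 1.178]
force: [-0.8, 0.1, -0.6]
grip_width: 0.7
```

Call:
{"name": "jog_arm", "arguments": {"slide": [[0,0,0],[0,0,0],[0,0,0],[0,0,0],[0,0,0]], "rotation": [[0,0,0],[0,0,0],[0,0,0],[0,0,0],[0,0,0]], "hand": 0}}

```text
time: 30.55
position: [0.4684, -0.3297, 0.0649]
eef_rot: [-1.231, -1.179, 1.177]
force: [1.2, 1.2, 4.6]
grip_width: 0.374
```

Call:
{"name": "jog_arm", "arguments": {"slide": [[0,0,0],[0,0,0]], "rotation": [[0,0,0],[0,0,0]]}}

```text
time: 30.72
position: [0.4684, -0.3296, 0.0648]
eef_rot: [-1.231, -1.179, 1.177]
force: [-0.2, 1.6, 6.7]
grip_width: 0.37
```

Call:
{"name": "jog_arm", "arguments": {"slide": [[0,0,0.5],[0,0,0.9],[0,0,1],[0,0,1],[0,0,1]], "rotation": [[0,0,0],[0,0,0],[0,0,0],[0,0,0],[0,0,0]]}}

```text
time: 31.13
position: [0.4667, -0.3295, 0.1968]
eef_rot: [-1.228, -1.177, 1.178]
force: [1.0, -1.5, -1.1]
grip_width: 0.369
```

Call:
{"name": "jog_arm", "arguments": {"slide": [[0,0.6,0.6],[0,0.95,0.3],[0,0.95,0],[0,0.95,0],[0,0.95,0]], "rotation": [[0,0,0],[0,0,0],[0,0,0],[0,0,0],[0,0,0]]}}

```text
time: 31.55
position: [0.4669, -0.1967, 0.223]
eef_rot: [-1.23, -1.177, 1.177]
force: [0.7, 0.2, 0.3]
grip_width: 0.367
```

Call:
{"name": "jog_arm", "arguments": {"slide": [[0,0.95,0],[0,0.95,0],[0,0.95,0],[0,0.95,0],[0,0.95,0]], "rotation": [[0,0,0],[0,0,0],[0,0,0],[0,0,0],[0,0,0]]}}

```text
time: 31.97
position: [0.4669, -0.0541, 0.2228]
eef_rot: [-1.229, -1.177, 1.178]
force: [0.1, 0.2, -1.0]
grip_width: 0.369
```

Call:
{"name": "jog_arm", "arguments": {"slide": [[-0.05,0.95,0],[-0.05,0.95,0],[0,0.95,0],[0,0.95,0],[0,0.95,0]], "rotation": [[0,0,0],[0,0,0],[0,0,0],[0,0,0],[0,0,0]]}}

```text
time: 32.38
position: [0.464, 0.0884, 0.2228]
eef_rot: [-1.229, -1.177, 1.178]
force: [0.9, 0.1, -0.7]
grip_width: 0.368
```

Call:
{"name": "jog_arm", "arguments": {"slide": [[0,0.9,0],[0,0.7,0],[0,0.6,0],[0,0,0],[0,0,0]], "rotation": [[0,0,0],[0,0,0],[0,0,0],[0,0,0],[0,0,0]]}}

```text
time: 32.8
position: [0.4641, 0.1541, 0.2227]
eef_rot: [-1.228, -1.179, 1.18]
force: [0.3, -0.7, -1.4]
grip_width: 0.369
```

Call:
{"name": "jog_arm", "arguments": {"slide": [[0,0,0],[0,0,0],[0,0,0]], "rotation": [[0,0,0],[0,0,0],[0,0,0]]}}

```text
time: 33.05
position: [0.4645, 0.1521, 0.2228]
eef_rot: [-1.23, -1.175, 1.177]
force: [0.3, -0.5, -1.4]
grip_width: 0.369
```

Call:
{"name": "jog_arm", "arguments": {"slide": [[0.03,0.09,-0.3],[0,0,-0.5],[0,0,-0.5],[0,0,-0.4],[0,0,-0.3]], "rotation": [[0,0,0],[0,0,0],[0,0,0],[0,0,0],[0,0,0]]}}

```text
time: 33.47
position: [0.4649, 0.1556, 0.1613]
eef_rot: [-1.229, -1.176, 1.178]
force: [-0.2, -0.2, -0.6]
grip_width: 0.371
```

Call:
{"name": "jog_arm", "arguments": {"slide": [[0,0,-0.2],[0,0,-0.1],[0,0,-0.05],[0,0,0],[0,0,0]], "rotation": [[0,0,0],[0,0,0],[0,0,0],[0,0,0],[0,0,0]]}}

```text
time: 33.88
position: [0.4654, 0.1561, 0.1527]
eef_rot: [-1.229, -1.178, 1.178]
force: [-0.6, -0.9, -1.6]
grip_width: 0.372
```

Call:
{"name": "jog_arm", "arguments": {"slide": [[0,-0.03,-0.08],[0,0,-0.05],[0,0,0],[0,0,0]], "rotation": [[0,0,0],[0,0,0],[0,0,0],[0,0,0]]}}

```text
time: 34.22
position: [0.4656, 0.1556, 0.1489]
eef_rot: [-1.229, -1.178, 1.177]
force: [-1.6, 0.5, 3.6]
grip_width: 0.366
```

Call:
{"name": "jog_arm", "arguments": {"slide": [[0,0,-0.04],[0,0,0],[0,0,0]], "rotation": [[0,0,0],[0,0,0],[0,0,0]]}}

```text
time: 34.47
position: [0.4657, 0.1556, 0.1478]
eef_rot: [-1.229, -1.179, 1.177]
force: [-1.4, 0.8, 6.6]
grip_width: 0.37
```

Call:
{"name": "jog_arm", "arguments": {"slide": [[0,0,0],[0,0,0],[0,0,0],[0,0,0],[0,0,0]], "rotation": [[0,0,0],[0,0,0],[0,0,0],[0,0,0],[0,0,0]], "hand": 70}}

```text
time: 34.88
position: [0.4654, 0.1552, 0.1472]
eef_rot: [-1.229, -1.177, 1.178]
force: [-0.5, -0.7, -0.5]
grip_width: 0.703
```

Call:
{"name": "jog_arm", "arguments": {"slide": [[0,0,0.3],[0,0,0.5],[0,0,0.8],[0,0,0.6],[0.2,-0.6,0]], "rotation": [[0,0,0],[0,0,0],[0,0,0],[0,0,0],[0,0,0]]}}

```text
time: 35.3
position: [0.4726, 0.1422, 0.2175]
eef_rot: [-1.227, -1.189, 1.175]
force: [1.1, 0.6, -0.9]
grip_width: 0.702
```

Call:
{"name": "jog_arm", "arguments": {"slide": [[0.4,-0.9,0],[0.4,-0.9,0],[0.4,-0.9,0],[0.4,-0.9,0],[0.4,-0.9,0]], "rotation": [[0,0,0],[0,0,0],[0,0,0],[0,0,0],[0,0,0]]}}

```text
time: 35.72
position: [0.5319, 0.0009, 0.2141]
eef_rot: [-1.229, -1.178, 1.177]
force: [0.9, -0.2, -0.2]
grip_width: 0.699
```

```bash
python3 -c "
from h import *
st();cones('top');cones('scene')"
```

```text
t 35.72 pos [0.5319 0.0009 0.2141] F [ 0.9 -0.2 -0.2] w 0.699
x [0.043 0.999 0.   ] y [ 0.001  0.    -1.   ]
top px [130.3 152. ] area 262 xy [0.7512 0.3145] iou 0.48
top px [333.7 192.2] area 438 xy [ 0.6102 -0.33  ] iou 0.85
top px [283.3 193.5] area 433 xy [ 0.6094 -0.1707] iou 0.86
top px [175.1 241.5] area 630 xy [0.4651 0.1691] iou 0.86
top px [262.4 271.3] area 210 xy [ 0.3692 -0.0998] iou 0.24
scene px [405.  202.9] area 414 xy [0.372  0.3664] iou 0.22
scene px [345.3 205.6] area 887 xy [0.4101 0.1698] iou 0.62
scene px [178.6 239.9] area 581 xy [ 0.6139 -0.3285] iou 0.89
scene px [232.4 241.5] area 366 xy [ 0.5971 -0.1696] iou 0.56
scene px [404.  293.7] area 380 xy [0.7043 0.3158] iou 0.45
```

Call:
{"name": "jog_arm", "arguments": {"slide": [[0.45,-0.95,0],[0.45,-0.95,0],[0.45,-0.95,0],[0.45,-0.95,-0.2],[0.45,-0.95,-0.3]], "rotation": [[0,0,0],[0,0,0],[0,0,0],[0,0,0],[0,0,0]]}}

```text
time: 36.23
position: [0.6001, -0.1411, 0.1997]
eef_rot: [-1.231, -1.18, 1.177]
force: [0.7, 0.1, -0.3]
grip_width: 0.696
```

Call:
{"name": "jog_arm", "arguments": {"slide": [[0.4,-0.95,-0.6],[0,0,-0.8],[0,0,-0.8],[0,0,-0.4],[0,0,0]], "rotation": [[0,0,0],[0,0,0],[0,0,0],[0,0,0],[0,0,0]]}}

```text
time: 36.65
position: [0.6088, -0.1678, 0.1178]
eef_rot: [-1.224, -1.175, 1.18]
force: [-0.3, 0.9, 0.3]
grip_width: 0.699
```

Call:
{"name": "jog_arm", "arguments": {"slide": [[0,0,0],[0,0,0]], "rotation": [[0,0,0],[0,0,0]]}}

```text
time: 36.82
position: [0.612, -0.168, 0.122]
eef_rot: [-1.23, -1.18, 1.177]
force: [0.0, 0.0, -0.1]
grip_width: 0.698
```

```bash
python3 -c "
from h import *
shot('w9')"
```

```text
t 36.82 pos [ 0.612 -0.168  0.122] F [ 0.   0.  -0.1] w 0.698
x [0.042 0.999 0.   ] y [ 0.002 -0.    -1.   ]
```

View pics/w9.png

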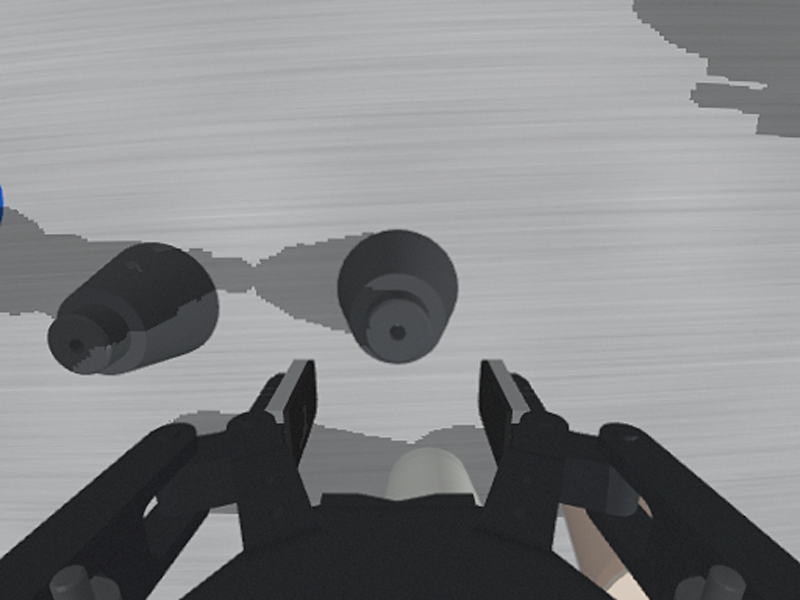

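Neck hole at (397,332), and the other cone's hole at (76,346).

```bash
python3 -c "
from h import *
W=ld('w9');print(at_z(W,f((397.5,332)),.078),at_z(W,f((76,346)),.078))"
```

```text
[ 0.61120928 -0.16833066  0.078     ] [ 0.61241936 -0.32846637  0.078     ]
```

Call:
{"name": "jog_arm", "arguments": {"slide": [[0,-0.03,-0.5],[0,0,-0.5],[0,0,-0.5],[0,0,-0.38],[0,0,0]], "rotation": [[0,0,0],[0,0,0],[0,0,0],[0,0,0],[0,0,0]]}}

```text
time: 37.28
position: [0.61, -0.1694, 0.0628]
eef_rot: [-1.227, -1.176, 1.179]
force: [-0.2, -0.4, 0.0]
grip_width: 0.696
```

Call:
{"name": "jog_arm", "arguments": {"slide": [[0,0,0],[0,0,0]], "rotation": [[0,0,0],[0,0,0]]}}

```text
time: 37.45
position: [0.6119, -0.1695, 0.0651]
eef_rot: [-1.231, -1.179, 1.177]
force: [0.1, 0.8, 0.8]
grip_width: 0.7
```

Call:
{"name": "jog_arm", "arguments": {"slide": [[0,0,0],[0,0,0],[0,0,0],[0,0,0],[0,0,0]], "rotation": [[0,0,0],[0,0,0],[0,0,0],[0,0,0],[0,0,0]], "hand": 0}}

```text
time: 37.87
position: [0.6115, -0.1695, 0.0649]
eef_rot: [-1.23, -1.179, 1.177]
force: [-1.0, 0.9, 5.6]
grip_width: 0.37
```

Call:
{"name": "jog_arm", "arguments": {"slide": [[0,0,0],[0,0,0],[0,0,0.5],[0,0,0.9],[0,0,1]], "rotation": [[0,0,0],[0,0,0],[0,0,0],[0,0,0],[0,0,0]]}}

```text
time: 38.28
position: [0.6092, -0.1695, 0.1349]
eef_rot: [-1.225, -1.175, 1.179]
force: [-0.0, -0.3, -0.8]
grip_width: 0.372
```

Call:
{"name": "jog_arm", "arguments": {"slide": [[0,0,1],[0,0,1],[0,0,1],[-0.4,0.7,0.7],[-0.45,0.95,0]], "rotation": [[0,0,0],[0,0,0],[0,0,0],[0,0,0],[0,0,0]]}}

```text
time: 38.7
position: [0.5882, -0.123, 0.2511]
eef_rot: [-1.24, -1.178, 1.171]
force: [-0.3, 0.5, -0.7]
grip_width: 0.368
```

Call:
{"name": "jog_arm", "arguments": {"slide": [[-0.45,0.95,0],[-0.45,0.95,0],[-0.45,0.95,0],[-0.45,0.95,0],[-0.45,0.95,0]], "rotation": [[0,0,0],[0,0,0],[0,0,0],[0,0,0],[0,0,0]]}}

```text
time: 39.12
position: [0.5167, 0.0233, 0.2468]
eef_rot: [-1.229, -1.177, 1.178]
force: [1.2, 0.3, -0.1]
grip_width: 0.37
```

Call:
{"name": "jog_arm", "arguments": {"slide": [[-0.45,0.95,0],[-0.45,0.95,0],[-0.45,0.95,0],[-0.3,0.7,0],[-0.17,0.7,0]], "rotation": [[0,0,0],[0,0,0],[0,0,0],[0,0,0],[0,0,0]]}}

```text
time: 39.53
position: [0.4615, 0.1511, 0.2469]
eef_rot: [-1.228, -1.178, 1.18]
force: [0.2, -0.6, -1.7]
grip_width: 0.369
```

Call:
{"name": "jog_arm", "arguments": {"slide": [[0,0,0],[0,0,0],[0,0,0],[0,0,0]], "rotation": [[0,0,0],[0,0,0],[0,0,0],[0,0,0]]}}

```text
time: 39.87
position: [0.4636, 0.1485, 0.2467]
eef_rot: [-1.23, -1.175, 1.177]
force: [-0.3, -0.2, -0.8]
grip_width: 0.371
```

Call:
{"name": "jog_arm", "arguments": {"slide": [[0,0.22,0],[0,0,-0.3],[0,0,-0.5],[0,0,-0.5],[0,0,-0.4]], "rotation": [[0,0,0],[0,0,0],[0,0,0],[0,0,0],[0,0,0]]}}

```text
time: 40.28
position: [0.463, 0.156, 0.1944]
eef_rot: [-1.229, -1.176, 1.178]
force: [0.0, -0.5, -1.2]
grip_width: 0.368
```

Call:
{"name": "jog_arm", "arguments": {"slide": [[0,0,-0.3],[0,0,-0.2],[0,0,-0.1],[0,0,0],[0,0,0]], "rotation": [[0,0,0],[0,0,0],[0,0,0],[0,0,0],[0,0,0]]}}

```text
time: 40.7
position: [0.4636, 0.1563, 0.1781]
eef_rot: [-1.23, -1.178, 1.177]
force: [0.6, -2.4, -1.0]
grip_width: 0.371
```

Call:
{"name": "jog_arm", "arguments": {"slide": [[0,-0.03,-0.08],[0,0,-0.08],[0,0,0],[0,0,0]], "rotation": [[0,0,0],[0,0,0],[0,0,0],[0,0,0]]}}

```text
time: 41.03
position: [0.4636, 0.1555, 0.1734]
eef_rot: [-1.23, -1.178, 1.177]
force: [1.0, -1.1, 1.3]
grip_width: 0.373
```

Call:
{"name": "jog_arm", "arguments": {"slide": [[0,0,-0.03],[0,0,0],[0,0,0]], "rotation": [[0,0,0],[0,0,0],[0,0,0]]}}

```text
time: 41.28
position: [0.4636, 0.1555, 0.1725]
eef_rot: [-1.23, -1.178, 1.177]
force: [1.1, -2.2, 2.1]
grip_width: 0.368
```

Call:
{"name": "jog_arm", "arguments": {"slide": [[0,0,0],[0,0,0],[0,0,0],[0,0,0],[0,0,0]], "rotation": [[0,0,0],[0,0,0],[0,0,0],[0,0,0],[0,0,0]], "hand": 70}}

```text
time: 41.7
position: [0.4631, 0.1558, 0.1721]
eef_rot: [-1.229, -1.178, 1.178]
force: [-0.1, 0.2, -0.9]
grip_width: 0.698
```

Call:
{"name": "jog_arm", "arguments": {"slide": [[0,0,0.3],[0,0,0.5],[0,0,0.8],[0,0,0.6],[0.2,-0.6,0]], "rotation": [[0,0,0],[0,0,0],[0,0,0],[0,0,0],[0,0,0]]}}

```text
time: 42.12
position: [0.4704, 0.1426, 0.2425]
eef_rot: [-1.227, -1.189, 1.175]
force: [0.5, 1.2, 1.2]
grip_width: 0.698
```

Call:
{"name": "jog_arm", "arguments": {"slide": [[0.3,-0.97,0],[0.3,-0.97,0],[0.3,-0.97,0],[0.3,-0.97,0],[0.3,-0.97,0]], "rotation": [[0,0,0],[0,0,0],[0,0,0],[0,0,0],[0,0,0]]}}

```text
time: 42.53
position: [0.5146, -0.0092, 0.239]
eef_rot: [-1.229, -1.178, 1.177]
force: [0.1, -0.2, 0.8]
grip_width: 0.704
```

Call:
{"name": "jog_arm", "arguments": {"slide": [[0.3,-0.97,0],[0.3,-0.97,0],[0.3,-0.97,0],[0.3,-0.97,0],[0.3,-0.97,0]], "rotation": [[0,0,0],[0,0,0],[0,0,0],[0,0,0],[0,0,0]]}}

```text
time: 42.95
position: [0.5595, -0.1549, 0.239]
eef_rot: [-1.229, -1.178, 1.177]
force: [0.1, 0.8, -0.9]
grip_width: 0.7
```

```bash
python3 -c "
from h import *
st();cones('top',n='top5');cones('scene',n='scene5')"
```

```text
t 42.95 pos [ 0.5595 -0.1549  0.239 ] F [ 0.1  0.8 -0.9] w 0.7
x [0.043 0.999 0.   ] y [ 0.  0. -1.]
top px [130.3 152. ] area 259 xy [0.7512 0.3145] iou 0.47
top px [339.5 191.9] area 191 xy [ 0.6107 -0.3482] iou 0.37
top px [174.3 241.2] area 688 xy [0.4661 0.1713] iou 0.78
scene px [405.  202.9] area 417 xy [0.3725 0.3664] iou 0.22
scene px [346.1 203. ] area 1042 xy [0.3986 0.173 ] iou 0.52
scene px [178.5 240. ] area 585 xy [ 0.614  -0.3287] iou 0.89
scene px [403.9 293.7] area 379 xy [0.7042 0.3157] iou 0.45
```

Call:
{"name": "jog_arm", "arguments": {"slide": [[0.3,-0.97,0],[0.3,-0.97,0],[0.3,-0.97,0],[0.3,-0.97,0],[0.3,-0.97,-0.4]], "rotation": [[0,0,0],[0,0,0],[0,0,0],[0,0,0],[0,0,0]]}}

```text
time: 43.47
position: [0.6062, -0.2999, 0.2292]
eef_rot: [-1.233, -1.181, 1.176]
force: [0.6, -0.2, 0.7]
grip_width: 0.698
```

Call:
{"name": "jog_arm", "arguments": {"slide": [[0.28,-0.97,-0.8],[0,0,-0.9],[0,0,-0.9],[0,0,-0.7],[0,0,-0.2]], "rotation": [[0,0,0],[0,0,0],[0,0,0],[0,0,0],[0,0,0]]}}

```text
time: 43.88
position: [0.6103, -0.3266, 0.1176]
eef_rot: [-1.222, -1.175, 1.178]
force: [-0.3, -0.1, -0.1]
grip_width: 0.699
```

Call:
{"name": "jog_arm", "arguments": {"slide": [[0,0,0],[0,0,0],[0,0,0]], "rotation": [[0,0,0],[0,0,0],[0,0,0]]}}

```text
time: 44.13
position: [0.6141, -0.3281, 0.1234]
eef_rot: [-1.232, -1.18, 1.177]
force: [-0.4, 0.3, 0.3]
grip_width: 0.701
```

Call:
{"name": "jog_arm", "arguments": {"slide": [[0,-0.02,-0.5],[0,0,-0.5],[0,0,-0.5],[0,0,-0.42],[0,0,0]], "rotation": [[0,0,0],[0,0,0],[0,0,0],[0,0,0],[0,0,0]]}}

```text
time: 44.55
position: [0.6101, -0.3277, 0.0594]
eef_rot: [-1.223, -1.174, 1.179]
force: [-0.1, 0.2, -0.6]
grip_width: 0.699
```

Call:
{"name": "jog_arm", "arguments": {"slide": [[0,0,0],[0,0,0]], "rotation": [[0,0,0],[0,0,0]]}}

```text
time: 44.72
position: [0.6131, -0.3285, 0.0636]
eef_rot: [-1.229, -1.178, 1.177]
force: [-0.9, 0.0, 0.4]
grip_width: 0.697
```

Call:
{"name": "jog_arm", "arguments": {"slide": [[0,0,0],[0,0,0],[0,0,0],[0,0,0],[0,0,0]], "rotation": [[0,0,0],[0,0,0],[0,0,0],[0,0,0],[0,0,0]], "hand": 0}}

```text
time: 45.13
position: [0.6132, -0.3287, 0.0645]
eef_rot: [-1.23, -1.178, 1.177]
force: [-0.6, 0.7, 3.7]
grip_width: 0.375
```

Call:
{"name": "jog_arm", "arguments": {"slide": [[0,0,0],[0,0,0]], "rotation": [[0,0,0],[0,0,0]]}}

```text
time: 45.3
position: [0.6133, -0.3287, 0.0645]
eef_rot: [-1.23, -1.178, 1.177]
force: [-1.5, 0.2, 5.8]
grip_width: 0.37
```

Call:
{"name": "jog_arm", "arguments": {"slide": [[0,0,0.5],[0,0,0.9],[0,0,1],[0,0,1],[0,0,1]], "rotation": [[0,0,0],[0,0,0],[0,0,0],[0,0,0],[0,0,0]]}}

```text
time: 45.72
position: [0.6121, -0.3285, 0.1972]
eef_rot: [-1.228, -1.177, 1.178]
force: [0.7, 0.0, -0.7]
grip_width: 0.373
```

Call:
{"name": "jog_arm", "arguments": {"slide": [[0,0,1],[0,0,0.9],[-0.2,0.6,0.55],[-0.3,0.95,0],[-0.3,0.95,0]], "rotation": [[0,0,0],[0,0,0],[0,0,0],[0,0,0],[0,0,0]]}}

```text
time: 46.13
position: [0.5886, -0.2538, 0.2708]
eef_rot: [-1.233, -1.177, 1.175]
force: [1.2, 1.4, -2.8]
grip_width: 0.373
```

Call:
{"name": "jog_arm", "arguments": {"slide": [[-0.3,0.95,0],[-0.3,0.95,0],[-0.3,0.95,0],[-0.3,0.95,0],[-0.3,0.95,0]], "rotation": [[0,0,0],[0,0,0],[0,0,0],[0,0,0],[0,0,0]]}}

```text
time: 46.55
position: [0.5426, -0.1099, 0.2695]
eef_rot: [-1.229, -1.177, 1.178]
force: [-0.2, 0.6, -1.8]
grip_width: 0.368
```

Call:
{"name": "jog_arm", "arguments": {"slide": [[-0.3,0.95,0],[-0.3,0.95,0],[-0.3,0.95,0],[-0.3,0.95,0],[-0.3,0.95,0]], "rotation": [[0,0,0],[0,0,0],[0,0,0],[0,0,0],[0,0,0]]}}

```text
time: 46.97
position: [0.4977, 0.0324, 0.2696]
eef_rot: [-1.23, -1.177, 1.178]
force: [0.9, 0.5, -0.6]
grip_width: 0.368
```

Call:
{"name": "jog_arm", "arguments": {"slide": [[-0.3,0.95,0],[-0.3,0.95,0],[-0.3,0.9,0],[-0.3,0.6,0],[0,0.4,0]], "rotation": [[0,0,0],[0,0,0],[0,0,0],[0,0,0],[0,0,0]]}}

```text
time: 47.38
position: [0.4602, 0.1479, 0.2698]
eef_rot: [-1.226, -1.18, 1.181]
force: [-1.0, 0.6, -0.7]
grip_width: 0.372
```

Call:
{"name": "jog_arm", "arguments": {"slide": [[0,0,0],[0,0,0],[0,0,0],[0,0,0]], "rotation": [[0,0,0],[0,0,0],[0,0,0],[0,0,0]]}}

```text
time: 47.72
position: [0.463, 0.1438, 0.269]
eef_rot: [-1.231, -1.175, 1.177]
force: [0.5, -0.6, -1.3]
grip_width: 0.368
```

Call:
{"name": "jog_arm", "arguments": {"slide": [[0.03,0.38,0],[0,0,-0.3],[0,0,-0.5],[0,0,-0.5],[0,0,-0.4]], "rotation": [[0,0,0],[0,0,0],[0,0,0],[0,0,0],[0,0,0]]}}

```text
time: 48.13
position: [0.4632, 0.1567, 0.2166]
eef_rot: [-1.228, -1.177, 1.178]
force: [0.7, -0.3, -0.6]
grip_width: 0.369
```

Call:
{"name": "jog_arm", "arguments": {"slide": [[0,0,-0.3],[0,0,-0.15],[0,0,-0.1],[0,0,0],[0,0,0]], "rotation": [[0,0,0],[0,0,0],[0,0,0],[0,0,0],[0,0,0]]}}

```text
time: 48.55
position: [0.4639, 0.1567, 0.2018]
eef_rot: [-1.23, -1.178, 1.177]
force: [-0.0, -1.6, -1.4]
grip_width: 0.374
```

Call:
{"name": "jog_arm", "arguments": {"slide": [[0,-0.04,-0.08],[0,0,-0.08],[0,0,0],[0,0,0]], "rotation": [[0,0,0],[0,0,0],[0,0,0],[0,0,0]]}}

```text
time: 48.88
position: [0.4641, 0.1558, 0.1971]
eef_rot: [-1.23, -1.179, 1.177]
force: [1.3, -0.1, -0.2]
grip_width: 0.369
```

Call:
{"name": "jog_arm", "arguments": {"slide": [[0,0,-0.04],[0,0,0],[0,0,0]], "rotation": [[0,0,0],[0,0,0],[0,0,0]]}}

```text
time: 49.13
position: [0.464, 0.1558, 0.1959]
eef_rot: [-1.23, -1.178, 1.177]
force: [0.8, -0.5, 2.5]
grip_width: 0.366
```

Call:
{"name": "jog_arm", "arguments": {"slide": [[0,0,0],[0,0,0],[0,0,0],[0,0,0],[0,0,0]], "rotation": [[0,0,0],[0,0,0],[0,0,0],[0,0,0],[0,0,0]], "hand": 70}}

```text
time: 49.55
position: [0.4634, 0.1555, 0.1955]
eef_rot: [-1.229, -1.177, 1.178]
force: [-0.8, 0.4, -0.0]
grip_width: 0.698
```

Call:
{"name": "jog_arm", "arguments": {"slide": [[0,0,0.3],[0,0,0.6],[0,0,0.9],[0,0,0.9],[0,0,0.8]], "rotation": [[0,0,0],[0,0,0],[0,0,0],[0,0,0],[0,0,0]]}}

```text
time: 49.97
position: [0.4635, 0.1559, 0.3027]
eef_rot: [-1.229, -1.179, 1.177]
force: [1.2, -0.2, 0.7]
grip_width: 0.7
```

Call:
{"name": "jog_arm", "arguments": {"slide": [[0,0,0],[0,0,0]], "rotation": [[0,0,0],[0,0,0]]}}

```text
time: 50.13
position: [0.4643, 0.156, 0.3023]
eef_rot: [-1.231, -1.18, 1.175]
force: [-0.6, -0.9, -0.5]
grip_width: 0.703
```

```bash
python3 -c "
from h import *
shot('w10')
b=cv2.resize(eyes.snapshot('scene')[120:270,270:450],(480,400),interpolation=cv2.INTER_CUBIC)
a=cv2.resize(cv2.imread('pics/w10.png'),(320,240))
c=np.zeros((400,800,3),np.uint8);c[:,:480]=b;c[:240,480:]=a
cv2.imwrite('pics/m10.png',c)"
```

```text
t 50.13 pos [0.4643 0.156  0.3023] F [-0.6 -0.9 -0.5] w 0.703
x [0.043 0.999 0.001] y [ 0.003  0.001 -1.   ]
```

View pics/m10.png

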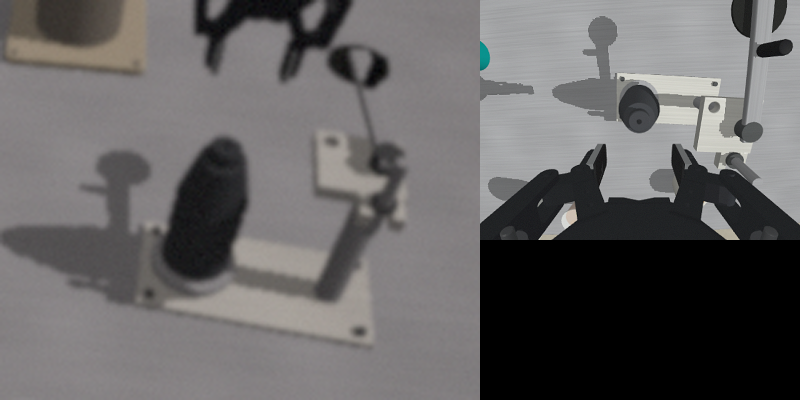

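All five cones nest evenly on the pan. Back to the knob to close the keeper.

Call:
{"name": "jog_arm", "arguments": {"slide": [[-0.2,0.33,0.1],[-0.2,0.33,0],[-0.2,0.33,0],[-0.2,0.33,0],[-0.2,0.33,0]], "rotation": [[0,0,-1],[0,0,-1],[0,0,-1],[0,0,-1],[0,0,-1]], "hand": 45}}

```text
time: 50.65
position: [0.4325, 0.205, 0.3024]
eef_rot: [-1.387, -0.872, 0.876]
force: [0.5, 0.2, -0.0]
grip_width: 0.446
```

Call:
{"name": "jog_arm", "arguments": {"slide": [[-0.2,0.34,0],[-0.2,0.34,0],[-0.2,0.34,0],[-0.2,0.34,0],[-0.2,0.34,0]], "rotation": [[0,0,-1],[0,0,-1],[0,0,-1],[0,0,-1],[0,0,-1]]}}

```text
time: 51.07
position: [0.4026, 0.256, 0.3023]
eef_rot: [-1.496, -0.564, 0.569]
force: [0.0, 0.1, -0.5]
grip_width: 0.45
```

Call:
{"name": "jog_arm", "arguments": {"slide": [[-0.2,0.34,0],[-0.2,0.34,0],[-0.2,0.34,0],[-0.2,0.34,0],[-0.2,0.34,0]], "rotation": [[0,0,-1],[0,0,-1],[0,0,-1],[0,0,-1],[0,0,-1]]}}

```text
time: 51.48
position: [0.3726, 0.3069, 0.3023]
eef_rot: [-1.557, -0.252, 0.257]
force: [-0.2, 0.3, -0.4]
grip_width: 0.449
```

Call:
{"name": "jog_arm", "arguments": {"slide": [[-0.08,0,0],[0,0,0],[0,0,0],[0,0,0],[0,0,0]], "rotation": [[0,0,-1],[0,0,-1],[0,0,-1],[0,0,-0.5],[0,0,0]]}}

```text
time: 51.9
position: [0.3705, 0.3066, 0.3024]
eef_rot: [-1.572, -0.036, 0.039]
force: [0.3, 0.1, 0.7]
grip_width: 0.449
```

```bash
python3 -c "
from h import *
shot('w11')"
```

```text
t 51.9 pos [0.3705 0.3066 0.3024] F [0.3 0.1 0.7] w 0.449
x [ 0.999  0.047 -0.002] y [-0.002 -0.002 -1.   ]
```

View pics/w11.png

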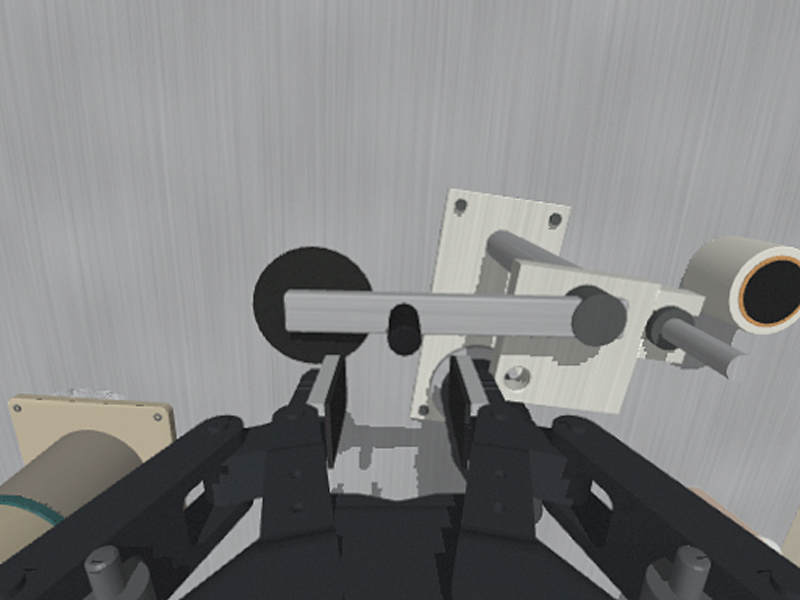

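Knob top at (404,340), between the pads. Grip it and swing back along the same arc.

Call:
{"name": "jog_arm", "arguments": {"slide": [[0.07,0.04,-0.4],[0,0,-0.5],[0,0,-0.6],[0,0,-0.45],[0,0,0]], "rotation": [[0,0,0],[0,0,0],[0,0,0],[0,0,0],[0,0,0]]}}

```text
time: 52.37
position: [0.3717, 0.3066, 0.2423]
eef_rot: [-1.574, -0.035, 0.043]
force: [-0.3, 0.7, 0.1]
grip_width: 0.452
```

Call:
{"name": "jog_arm", "arguments": {"slide": [[0,0,0],[0,0,0],[0,0,0],[0,0,0],[0,0,0]], "rotation": [[0,0,0],[0,0,0],[0,0,0],[0,0,0],[0,0,0]], "hand": 0, "grip_force": 25}}

```text
time: 52.78
position: [0.3736, 0.3086, 0.2456]
eef_rot: [-1.57, -0.038, 0.037]
force: [0.1, 0.7, -1.6]
grip_width: 0.178
```

Call:
{"name": "jog_arm", "arguments": {"slide": [[0.02,-0.28,0],[0.05,-0.28,0],[0.07,-0.27,0],[0.09,-0.27,0],[0.11,-0.26,0]], "rotation": [[0,0,1],[0,0,1],[0,0,1],[0,0,1],[0,0,1]]}}

```text
time: 53.2
position: [0.3827, 0.2678, 0.2456]
eef_rot: [-1.541, -0.355, 0.355]
force: [-2.5, 1.6, -1.0]
grip_width: 0.177
```

Call:
{"name": "jog_arm", "arguments": {"slide": [[0.13,-0.25,0],[0.15,-0.24,0],[0.17,-0.22,0],[0.19,-0.21,0],[0.2,-0.19,0]], "rotation": [[0,0,1],[0,0,1],[0,0,1],[0,0,1],[0,0,1]]}}

```text
time: 53.62
position: [0.4073, 0.2335, 0.2455]
eef_rot: [-1.467, -0.664, 0.668]
force: [-4.6, -0.7, 2.7]
grip_width: 0.177
```

Call:
{"name": "jog_arm", "arguments": {"slide": [[0.22,-0.18,0],[0.23,-0.16,0],[0.24,-0.14,0],[0.25,-0.12,0],[0.26,-0.1,0]], "rotation": [[0,0,1],[0,0,1],[0,0,1],[0,0,1],[0,0,1]]}}

```text
time: 54.03
position: [0.4435, 0.2117, 0.2456]
eef_rot: [-1.345, -0.968, 0.974]
force: [-3.8, -3.8, 4.5]
grip_width: 0.169
```

Call:
{"name": "jog_arm", "arguments": {"slide": [[0.27,-0.08,0],[0.27,-0.06,0],[0.28,-0.04,0],[0,0,0],[0,0,0]], "rotation": [[0,0,1],[0,0,1],[0,0,1],[0,0,0],[0,0,0]]}}

```text
time: 54.45
position: [0.4688, 0.2061, 0.2455]
eef_rot: [-1.249, -1.145, 1.151]
force: [-3.1, -4.3, 3.8]
grip_width: 0.177
```

Call:
{"name": "jog_arm", "arguments": {"slide": [[0,0,0],[0,0,0],[0,0,0],[0,0,0],[0,0,0]], "rotation": [[0,0,0],[0,0,0],[0,0,0],[0,0,0],[0,0,0]], "hand": 45}}

```text
time: 54.87
position: [0.4694, 0.2081, 0.2452]
eef_rot: [-1.247, -1.149, 1.148]
force: [0.9, 0.3, -0.1]
grip_width: 0.447
```

Call:
{"name": "jog_arm", "arguments": {"slide": [[0,0,0.3],[0,0,0.7],[0,0,0.9],[0,0,0.9],[0,0,0.9]], "rotation": [[0,0,0],[0,0,0],[0,0,0],[0,0,0],[0,0,0]]}}

```text
time: 55.28
position: [0.469, 0.208, 0.358]
eef_rot: [-1.247, -1.149, 1.148]
force: [0.3, -0.1, 0.1]
grip_width: 0.449
```

Call:
{"name": "jog_arm", "arguments": {"slide": [[0,-0.5,0.5],[0,-0.7,0],[0,-0.5,0],[0,0,0],[0,0,0]], "rotation": [[0,0,0],[0,0,0],[0,0,0],[0,0,0],[0,0,0]]}}

```text
time: 55.7
position: [0.4695, 0.1564, 0.3717]
eef_rot: [-1.248, -1.147, 1.146]
force: [-0.3, -0.5, -0.5]
grip_width: 0.45
```

Call:
{"name": "jog_arm", "arguments": {"slide": [[0,0,0],[0,0,0],[0,0,0]], "rotation": [[0,0,0],[0,0,0],[0,0,0]]}}

```text
time: 55.95
position: [0.4691, 0.1579, 0.3712]
eef_rot: [-1.246, -1.149, 1.149]
force: [-0.2, 0.5, 0.0]
grip_width: 0.447
```

```bash
python3 -c "
from h import *
shot('w12')
b=cv2.resize(eyes.snapshot('scene')[110:330,200:450],(450,400),interpolation=cv2.INTER_CUBIC)
a=cv2.imread('pics/w12.png')[100:400,300:650]
c=np.zeros((400,800,3),np.uint8);c[:,:450]=b;c[:300,450:]=a
cv2.imwrite('pics/m12.png',c)"
```

```text
t 55.95 pos [0.4691 0.1579 0.3712] F [-0.2  0.5  0. ] w 0.447
x [0.081 0.997 0.001] y [-0.     0.001 -1.   ]
```

View pics/m12.png

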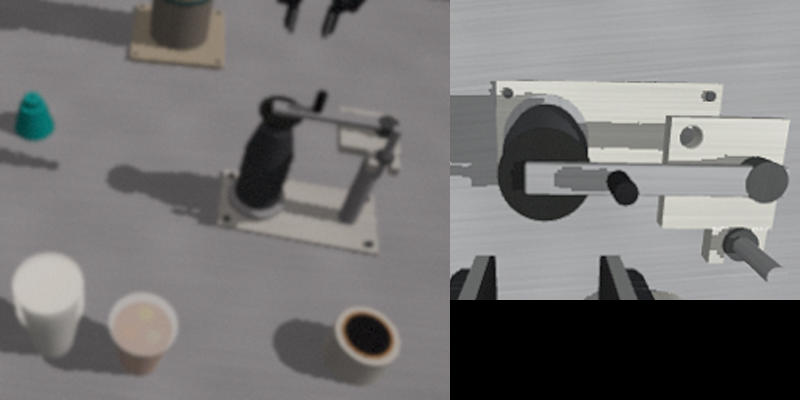

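Keeper is parallel to the base plate over the nest, the pin hangs in the notch, and the bystanders look untouched. Handing in.

```bash
python3 -c "
from rig import ticket
print(ticket.finish_job())"
```

```text
the job is handed in; nothing more can be done
None
```

I finished every step and handed the job in at about 56 s of robot time. The hand-in gave no verdict, so the result below rests on my own checks.

- **Pin:** I drew it from the bore and hung it in the side notch; the last wrist picture still shows it upright there.
- **Keeper:** I swung it open to about 1.45 rad by its knob. After nesting I swung it back; the tool ended within about 1 mm of where it first gripped the closed knob, and the arm lies parallel to the base plate.
- **Cones:** I nested all five dark cones one by one. At release the bases were at about 37, 59, 83, 108 and 131 mm against nominal 36, 60, 84, 108 and 132 mm. Downward contact force was about 2 to 7 N each time, and the nest looks straight and level.
- **Left alone:** I did not go near the cups, film roll or coloured cones, and the last pictures show the cups, the film roll and the turquoise cone (the one in view) upright. At hand-in the gripper was clear, with no force on it.

**Disagreement:** two readings of the mandrel axis differed by about 3 mm in x (0.465 m from the pan rim, 0.462 m from the first cone's neck). I placed the cones between the two. I did not re-measure each cone's axis or the pan's sink after the last placing.

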